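# Nest a parts basket in its carrier, hang it on the dryer hook and switch on

## Robot

A 6-joint arm with a two-finger parallel gripper is mounted at the origin on the work surface. World frame = base frame: x ahead of the robot, y to its left, z up, the work surface at z = 0. Lengths are in m, angles in degrees, forces in N, time in s.
With the tool pointing down it reaches from about 0.4 to 0.825 m from the base axis. Payload 7 kg.
Tool frame: the origin (TCP) lies midway between the tips of the shut fingers; the grasp point (between the pads) lies 19 mm behind it; z points along the fingers, y is the line along which they close (so a half turn about z gives the same grasp; the last joint's range is limited). The gripper opens to 88 mm and grips with 3 to 60 N. Pads are 19 mm wide; open, the fingers measure 130 mm over their backs; the gripper's body (78 mm by 193 mm) begins 47 mm behind the grasp point.
Start: joints at [84.173, 20.546, 0.682, 0, -70.136, -16.507], TCP at [0.257, 0.624, 0.227] pointing down, gripper open.
Joint ranges: [-176.03, 176.03], [-82.01, 121.73], [-58.28, 71.71], [-173.87, 95.51], [-174.79, -0.11], [-173.66, 173.66]. Speed limits (degrees/s): [136.94, 136.94, 172.46, 180, 180, 180].

## Interface

Orientations are given as [roll, pitch, yaw] about the fixed x, y, z axes, in that order (R = Rz(yaw) Ry(pitch) Rx(roll)).
In Python, from plant import r gives the robot as it stands.
- The arm moves only by the tool drive_tool, never from a script. Its argument "commands" is a list of rows, each an object of numbers: "hand": the closure, from 0 (fully open) to 1 (shut); "tx", "ty", "tz": the shift along the world's x, y, z scaled (see below); "turn": the turn about the world's z scaled (see below). A call has 1 to 10 rows; each row is the pose to reach, as a shift and turn from the pose commanded when the call began; what a row does not reach only later rows make up. The controller multiplies each number of a shift by 0.6 m and each number of a turn by 90 degrees. A row lasts 1/10 s, in which the tool goes at most 50 mm and 8.59 degrees, less where a joint would pass 70% of its speed; a pose out of reach is approached as far as the arm can. A call with a number of a shift or a turn outside -1 to 1 is refused whole. A call with a gripper value outside its range is refused whole. The fingers move at their own pace and stop on an object; "grip_force" is the grip in N (left out, the last holds). Time passes only in rows, so rows that repeat a pose let the fingers close. It gives the time, the measured TCP pose, the force, the opening and the grip force at its end, in the units of the state.
- r.get_state(): the state, without advancing time (a new reading comes with each control period).
- r.capture(name): name is "scene" or "side" or "wrist"; returns a dict with "frame" (480x640x3 uint8, red, green, blue), "fx", "fy", "cx", "cy" (pixels), "world_from_camera" (4x4, takes a point from camera to world coordinates); the wrist camera has in their place "T_tool_cam" (4x4, takes a point from camera to tool coordinates, whose origin is the TCP and whose axes are the flange's). Camera axes: x right, y down, z forward; pixel columns grow to the right and rows downward; lengths in m; the calibration is good to about 2 mm. A picture is of the moment at which its call begins: read the wrist's pose just before it. There is no depth.
- r.close_job(): hands the job in; it is judged then, once.
Trained networks look in the newest picture that a camera, given by its name, has taken for a name from the list of things; names that differ only in an ending like _2 or _b are one class to them, and where a whole thing is asked for, a point or a joint stands for the part that bears it (a point fixed in the world has none). Each returns a list of dicts, best first, with "score" (0 to 1); they miss things now and then, are a little off and sometimes report something else, mostly with a low value. They report only what shows in the picture. A call takes as long as a camera call. They do not tell look-alikes from the thing itself.
- r.trace(label, camera): "pixels" (480x640 bool, what is visible of it) and "extent" ([left, top, right, bottom] in pixels, round what is visible of it).
The state is a dict: "time_s": time; "joints": joint angles; "qd": joint speeds; "joint_torque": joint torques, N m; "tcp_pos": TCP position; "eef_rot": TCP orientation; "contact_force": force on the tool from outside, world axes, zero at the start; "moment": the same for the moment, N m; "gripper_width": finger opening in m; "gripper_force": force on a finger pad.
Only numpy, scipy, OpenCV 4.12 (cv2) and the standard library are available. Lean on these libraries where they do the work, as an engineer would, in place of code of your own. Each camera call takes 0.05 s, during which the arm holds its last target. There are 200 camera calls.

## Task

Set the lidded brass basket loosely into the tapered cup of the hanging carrier, letting it rest there upright without pressing it in. Then hang the carrier by its wire loop on the drying station's hook and let go, and last push the red lever all the way over to the far side to switch the dryer on. Keep the carrier upright and leave the grey basket and everything else on the bench where it is.

Things in the scene. Friction and masses are not known exactly. Their poses are not given: they have to be found in the camera images.
- brass_basket_center (a point): Centre (39.5 mm above the underside) of the lidded brass basket, a frustum standing on a wooden riser 100 mm high: radius 25.4 mm at the bottom, 35 mm at 40 mm up, lid top at 43 mm. On the lid an upright brass fin, 18 mm along x, 10 mm thick in y (pinch here), from 43 to 79 mm above the underside. z is the basket's axis. About 90 g.
- steel_basket_center (a point): The same point of a bystander basket of the same shape and size, pale grey with a black fin. It must stay where it is.
- carrier_mouth (a point): Centre of the mouth (rim plane, 50 mm above the underside) of the hanging carrier, a loose steel cup on a blue foot, standing on a 100 mm riser; z up along the cup's axis, x towards its wire loop. Outer radius 38 mm at the rim. Loop and tab stand 122 mm above the rim at the +x side, in the way of a hand coming straight down over the cup: lean the tool away from them. Loaded about 0.3 kg.
- nest_seat (a point): Where the basket's centre rests in the carrier's cup, 51.5 mm above the carrier's underside, give or take 2 mm. The cup's inside tapers from radius 23 mm near the floor to 35 mm at the rim, like the basket, whose lid edge then lies about level with the rim. More than 60 N summed over the contacts between basket and cup counts as jammed (pressing down with some 10 N does that).
- carrier_grip (a point): Centre of the carrier's blue grip tab, 38 mm from the cup's axis on its x side, 152 mm above the underside; the tab measures 28 mm (x) by 10 mm (y, pinch here) by 40 mm (z) and stands on top of the wire loop.
- carrier_bar (a point): Underside of the top bar of the carrier's wire loop, in its middle: 25 mm below and 4 mm beyond (+x) carrier_grip, 77 mm above the rim. The loop lies in the carrier's y-z plane, wire 6 mm thick, open 38 mm wide in y (top bar straight over 16 mm, sloping off beyond) and from the rim up to this point; the hook must pass through it along x.
- hook_seat (a point): Top of the drying station's hook, where the bar rests, 260 mm above the bench. x points from the hook's tip to its post, z up. The hook is an 8 mm bar running along -x from the top of a 14 mm post (axis at x = +20 mm) to an upturned tip (end at x = -25 mm, 10 mm higher than this point). Nothing at the post stands higher than the hook; its 50 mm high housing lies below.
- switch_pivot (a point): Pivot of the dryer's lever, on the station's housing beside the hook (155 mm to its -y side), 72 mm above the bench; axes as hook_seat. The lever is a 10 mm steel rod with a red 26 mm ball centred 80 mm from the pivot.
- switch (a joint): Lever angle in rad: 0 leaning 0.5 rad from vertical towards -x of switch_pivot (the robot's side, off), 0.5 upright, 1.0 leaning 0.5 rad to +x (on). It stays where it is left; about 1 N at the ball moves it.
- mandrel_c (a point): Bystander: middle of a white cone 132 mm high, foot 60 mm wide.
- bench_block_c (a point): Bystander: centre of a steel block 60 x 60 x 20 mm.
- tape_roll_c (a point): Bystander: centre of a yellow roll, 80 mm across, 22 mm high.
- mallet_c (a point): Bystander: a small hammer lying on the bench, point on its handle.
- jar_c (a point): Bystander: middle of an amber jar 56 mm across, 75 mm high.
- driver_c (a point): Bystander: a screwdriver lying on the bench, point on its handle.
Things that resemble listed ones, but are neither listed nor needed, are in the scene too. What is shaped like the part that bears carrier_mouth but pink is not meant.

How it is judged:
By the outcome, as a careful person would: the job done as asked, in the order asked, and still so for the second after the job is handed in, with the robot touching nothing.
It also fails if it takes over 61 s, if anything falls off the work surface, if the arm or the gripper's body presses on something with over 40 N, if the wrist force passes 120 N, or if a joint passes its speed limit or range.

## Working session

There is one attempt and no reset: what is moved stays moved. The work goes in short steps, Python scripts to look and compute and a tool call to move; the robot and the scene stay as the last step left them, time stands still between calls to the robot, and variables do not carry over. Pictures are saved under pics/ and viewed, at most 10 in all, crops included, and the job is handed in when it is done.

Besides the shell and the picture viewer there is one more tool, called after "Request:" as name(argument=value, ...) on one line, values as JSON. drive_tool: Moves the arm, as the interface text tells. Its arguments: {"type":"object","properties":{"commands":{"type":"array"},"grip_force":{"type":"number"}},"required":["commands"]}

```bash
ls; mkdir -p pics
cat > h.py <<'E'
import numpy as np, cv2
from plant import r
def cap(n,save=None):
    c=r.capture(n)
    if save: cv2.imwrite('pics/'+save,cv2.cvtColor(c['frame'],cv2.COLOR_RGB2BGR))
    return c
def proj(c,p,T=None):
    T=np.array(c['world_from_camera']) if T is None else T
    q=np.linalg.inv(T)@np.r_[p,1]; return np.array([c['fx']*q[0]/q[2]+c['cx'],c['fy']*q[1]/q[2]+c['cy']])
def ray(c,uv,T=None):
    T=np.array(c['world_from_camera']) if T is None else T
    d=T[:3,:3]@np.array([(uv[0]-c['cx'])/c['fx'],(uv[1]-c['cy'])/c['fy'],1]); return T[:3,3],d/np.linalg.norm(d)
def atz(c,uv,z,T=None):
    o,d=ray(c,uv,T); return o+d*(z-o[2])/d[2]
def tri(rs):
    A=sum(np.eye(3)-np.outer(d,d) for o,d in rs); b=sum((np.eye(3)-np.outer(d,d))@o for o,d in rs); return np.linalg.solve(A,b)
E
python3 - <<'E'
from h import *
print(r.get_state())
L=['brass_basket_center','steel_basket_center','carrier_mouth','carrier_grip','carrier_bar','hook_seat','switch_pivot','switch','jar_c','mandrel_c']
ims=[]
for n in ['scene','side']:
    c=cap(n); ims.append(c['frame']); print(n,c['fx'],c['cx'],c['cy'],np.round(c['world_from_camera'],3).tolist())
    cv2.imwrite(f'pics/{n}.png',cv2.cvtColor(c['frame'],cv2.COLOR_RGB2BGR))
    for l in L:
        print(l,[(round(d['score'],2),np.round(d['extent']).tolist()) for d in r.trace(l,n)][:4])
E
```

```text
pics
{'time_s': 0.0, 'joints': array([ 8.41730135e+01,  2.05917585e+01,  6.33421576e-01, -1.88956316e-02,
       -7.01346967e+01, -1.65051777e+01]), 'qd': array([ 0.022365  , -0.06017139, -0.06637222, -0.01931991, -0.05003022,
        0.0419827 ]), 'joint_torque': array([ 4.19389371e-04, -5.82715809e+01,  2.93070495e+01,  6.99703753e+00,
        6.97188894e-03, -1.59509377e-04]), 'tcp_pos': array([0.25634928, 0.62390608, 0.2256202 ]), 'eef_rot': array([ 1.79905753e+02, -9.40237148e-03, -2.23385919e+01]), 'contact_force': array([0.3783132 , 1.08674476, 0.37008603]), 'moment': array([-0.03660148, -0.04971575, -0.00302414]), 'gripper_force': 0.0, 'gripper_width': 0.08783490125118587}
scene 621.5244849075137 325.3598047738635 236.77159095319033 [[-0.034, 0.767, -0.641, 1.41], [0.999, 0.027, -0.02, 0.042], [0.002, -0.641, -0.767, 1.239], [0.0, 0.0, 0.0, 1.0]]
brass_basket_center [(0.88, [251.0, 206.0, 281.0, 235.0])]
steel_basket_center [(0.69, [186.0, 211.0, 215.0, 238.0]), (0.29, [471.0, 199.0, 504.0, 230.0])]
carrier_mouth [(0.97, [377.0, 287.0, 418.0, 338.0]), (0.81, [413.0, 208.0, 45
[... 1026 characters left out ...]
, 320.0, 198.0]), (0.9, [343.0, 174.0, 376.0, 241.0])]
carrier_grip [(0.67, [389.0, 301.0, 403.0, 324.0]), (0.66, [344.0, 172.0, 377.0, 239.0]), (0.64, [286.0, 133.0, 319.0, 201.0]), (0.6, [202.0, 182.0, 246.0, 241.0])]
carrier_bar [(0.78, [345.0, 172.0, 378.0, 240.0]), (0.66, [201.0, 179.0, 246.0, 243.0]), (0.61, [286.0, 134.0, 317.0, 198.0])]
hook_seat [(0.64, [358.0, 209.0, 448.0, 372.0]), (0.23, [296.0, 353.0, 334.0, 395.0]), (0.21, [390.0, 300.0, 406.0, 326.0])]
switch_pivot [(0.75, [354.0, 208.0, 449.0, 370.0])]
switch [(0.74, [357.0, 209.0, 447.0, 369.0]), (0.55, [390.0, 300.0, 405.0, 326.0])]
jar_c [(0.8, [281.0, 149.0, 300.0, 171.0])]
mandrel_c [(0.81, [340.0, 144.0, 356.0, 191.0])]
```

View pics/scene.png

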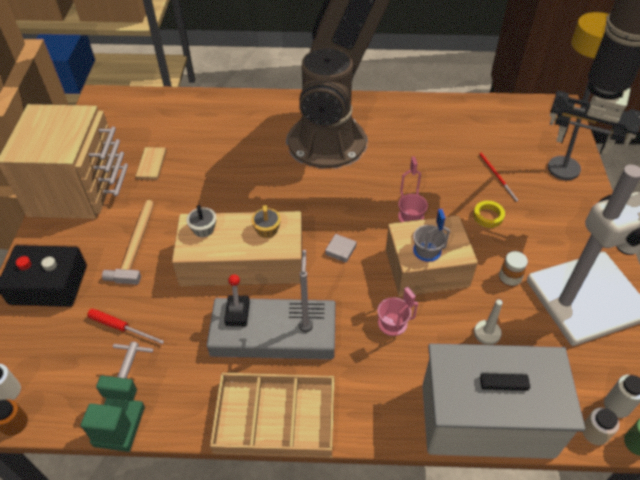

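View pics/side.png

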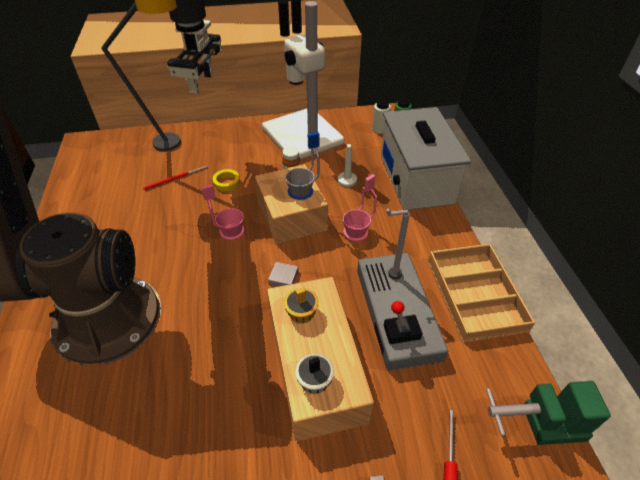

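The scene view shows three cups with a wire loop. Two are pink, at (412,200) and (395,315). The third is steel with a blue foot and tab, at (430,240) on its own riser, and it fits the description. The brass basket with the yellow fin is at (266,220), and the grey one with the black fin is at (202,220). The hook tip is near (304,258) and the lever ball is at (234,280). I'll confirm with an enlarged crop and measure.

Run:
```python
from h import *
a=cv2.imread('pics/scene.png');b=cv2.imread('pics/side.png')
z=lambda im,x,y,w,h,W=400,H=300:cv2.resize(im[y:y+h,x:x+w],(W,H),interpolation=cv2.INTER_CUBIC)
top=np.hstack([z(a,390,195,80,60),z(a,210,200,100,75)]);bot=np.hstack([z(b,264,125,100,75),z(b,350,195,100,75)])
cv2.imwrite('pics/crop1.png',np.vstack([top,bot]))
C={n:cap(n) for n in('scene','side')}
def blob(n,lo,hi,box):
    im=cv2.cvtColor(C[n]['frame'],cv2.COLOR_RGB2HSV);m=cv2.inRange(im,lo,hi);k=np.zeros_like(m);k[box[1]:box[3],box[0]:box[2]]=1
    m=m*k;_,_,s,c=cv2.connectedComponentsWithStats(m);return [(s[i].tolist(),c[i].round(1).tolist()) for i in range(1,len(s)) if s[i][4]>8]
for n,bx in(('scene',(400,195,470,275)),('side',(265,120,340,210))): print(n,'blue',blob(n,(100,120,60),(130,255,255),bx))
for n,bx in(('scene',(240,195,300,245)),('side',(270,280,330,330))): print(n,'brass',blob(n,(18,150,80),(32,255,255),bx))
for n,bx in(('scene',(215,265,255,300)),('side',(380,290,415,330))): print(n,'red',blob(n,(0,180,100),(6,255,255),bx))
print('brass scene mouth',atz(C['scene'],(266,224),.14),'side',atz(C['side'],(301,304),.14))
```

```text
scene blue [([438, 210, 6, 19, 79], [440.5, 218.8]), ([414, 248, 26, 13, 57], [426.1, 256.0])]
side blue [([308, 132, 11, 16, 149], [313.3, 139.4]), ([288, 189, 25, 10, 68], [300.8, 194.9])]
scene brass [([261, 205, 7, 15, 45], [264.6, 209.7]), ([252, 217, 28, 19, 137], [266.3, 227.9])]
side brass [([283, 287, 36, 30, 292], [300.1, 301.8])]
scene red [([228, 274, 12, 11, 100], [233.7, 279.5])]
side red [([392, 301, 12, 12, 116], [397.4, 306.8])]
brass scene mouth [ 0.45792287 -0.12721473  0.14      ] side [ 0.44126612 -0.13608201  0.14      ]
```

View pics/crop1.png

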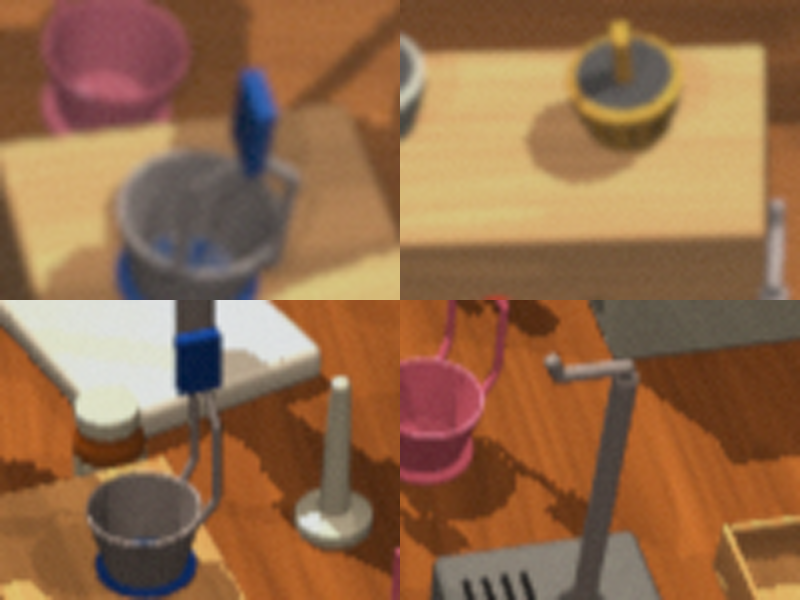

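The crop confirms the blue-footed steel carrier, with its loop to the right and slightly back in the scene view. It also shows the brass basket with its fin roughly along the world x axis, and the hook tip pointing towards the robot. Now I'll triangulate.

Run:
```python
from h import *
C={n:cap(n) for n in('scene','side')}
s,d=C['scene'],C['side']
def T(nm,u,v,z=None):
    P=tri([ray(s,u),ray(d,v)]); print(nm,P.round(3), '' if z is None else (atz(s,u,z).round(3),atz(d,v,z).round(3)))
T('brass ring',(266.2,220.2),(301,303),.14)
T('tab',(440.5,218.8),(313.3,139.4),.252)
T('rim',(430,238),(300.2,177),.15)
T('ball',(233.7,279.5),(397.4,306.8),.142)
T('hook tip',(304,252),(389.5,211),.27)
T('hook post',(303,258),(407,212.5),.26)
hs=lambda n,box:None
cv2.imwrite('pics/hk.png',cv2.resize(cv2.cvtColor(s['frame'],cv2.COLOR_RGB2BGR)[240:360,205:345],(700,600),interpolation=cv2.INTER_CUBIC))
```

```text
brass ring [ 0.442 -0.129  0.134] (array([ 0.446, -0.128,  0.14 ]), array([ 0.442, -0.134,  0.14 ]))
tab [0.53  0.258 0.254] (array([0.527, 0.258, 0.252]), array([0.531, 0.259, 0.252]))
rim [0.494 0.252 0.147] (array([0.496, 0.252, 0.15 ]), array([0.494, 0.247, 0.15 ]))
ball [ 0.627 -0.181  0.149] (array([ 0.622, -0.182,  0.142]), array([ 0.63 , -0.176,  0.142]))
hook tip [ 0.64  -0.026  0.265] (array([ 0.642, -0.025,  0.27 ]), array([ 0.639, -0.033,  0.27 ]))
hook post [ 0.667 -0.033  0.271] (array([ 0.649, -0.026,  0.26 ]), array([ 0.676, -0.034,  0.26 ]))
```

View pics/hk.png

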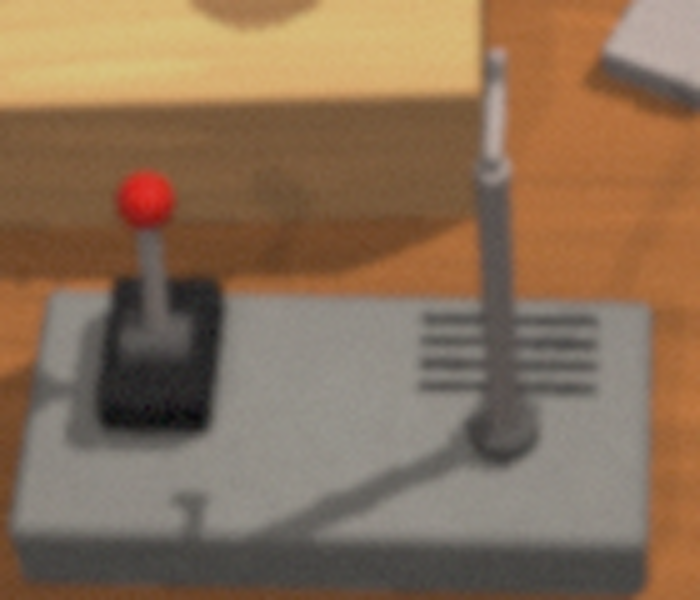

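The close view shows the ball at (234,280), the hook tip at (304,250) and the post top at (304,273), so the station is nearly aligned with the world axes. Moving above the brass basket.

Request:
drive_tool(commands=[{"hand":0,"tx":0.32,"ty":-0.54,"tz":0.2,"turn":0.25},{"hand":0,"tx":0.32,"ty":-0.54,"tz":0.2,"turn":0.25},{"hand":0,"tx":0.32,"ty":-0.54,"tz":0.2,"turn":0.25},{"hand":0,"tx":0.32,"ty":-0.54,"tz":0.2,"turn":0.25},{"hand":0,"tx":0.32,"ty":-0.54,"tz":0.2,"turn":0.25},{"hand":0,"tx":0.32,"ty":-0.54,"tz":0.2,"turn":0.25},{"hand":0,"tx":0.32,"ty":-0.54,"tz":0.2,"turn":0.25},{"hand":0,"tx":0.32,"ty":-0.54,"tz":0.2,"turn":0.25},{"hand":0,"tx":0.32,"ty":-0.54,"tz":0.2,"turn":0.25}])

```text
time_s: 2.2
tcp_pos: [0.4509, 0.297, 0.3494]
eef_rot: [-179.9, -0.2, -0.1]
contact_force: [-0.2, 0.6, 0.3]
gripper_width: 0.0876
gripper_force: 0.0
```

Run:
```python
from h import *
st=r.get_state();print(st['time_s'],st['tcp_pos'],st['eef_rot'],st['joints'].round(1))
c=cap('wrist','w0.png');print(c['fx'],c['cx'],c['cy'],np.round(c['T_tool_cam'],4).tolist())
s=cap('scene')
for uv,z in(((304.4,250.4),.27),((303.6,273),.26),((305.4,326),.05),((205+145/5,240+200/5),.142)): print(uv,atz(s,uv,z).round(3))
```

```text
2.2 [0.4508916  0.29698975 0.3494447 ] [-1.79863560e+02 -1.96608994e-01 -6.06427687e-02] [ 54.2   4.3  -4.6   0.1 -80.9  35.7]
350.7764190459809 323.9808662239735 236.91462529686345 [[-0.0003, -0.9587, -0.2845, 0.0767], [1.0, 0.0001, -0.0012, -0.0016], [0.0011, -0.2845, 0.9587, -0.1565], [0.0, 0.0, 0.0, 1.0]]
(304.4, 250.4) [ 0.638 -0.024  0.27 ]
(303.6, 273) [ 0.686 -0.023  0.26 ]
(305.4, 326) [ 0.677 -0.025  0.05 ]
(234.0, 280.0) [ 0.623 -0.181  0.142]
```

View pics/w0.png

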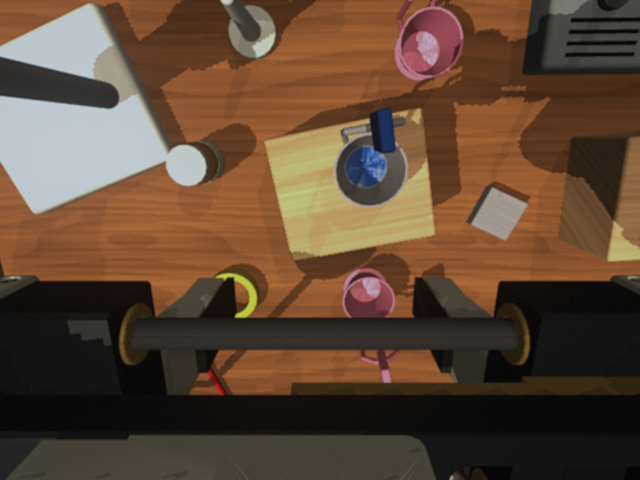

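Request:
drive_tool(commands=[{"hand":0,"tx":-0.1,"ty":-0.72,"tz":0},{"hand":0,"tx":-0.1,"ty":-0.72,"tz":0},{"hand":0,"tx":-0.1,"ty":-0.72,"tz":0},{"hand":0,"tx":-0.1,"ty":-0.72,"tz":0},{"hand":0,"tx":-0.1,"ty":-0.72,"tz":0},{"hand":0,"tx":-0.1,"ty":-0.72,"tz":0},{"hand":0,"tx":-0.1,"ty":-0.72,"tz":-0.05},{"hand":0,"tx":-0.05,"ty":-0.72,"tz":-0.08},{"hand":0,"tx":-0.05,"ty":-0.72,"tz":-0.08},{"hand":0,"tx":-0.05,"ty":-0.72,"tz":-0.08}])

```text
invalid input
```

Run:
```python
from h import *
st=r.get_state();print(st['time_s'],st['tcp_pos'],st['eef_rot'],st['joints'].round(1))
c=cap('wrist','w1.png')
```

```text
2.3 [0.44898718 0.29947177 0.34706306] [-1.79934230e+02 -3.19471087e-02  3.12218881e-02] [ 54.5   4.4  -4.7  -0.  -80.8  35.5]
```

View pics/w1.png

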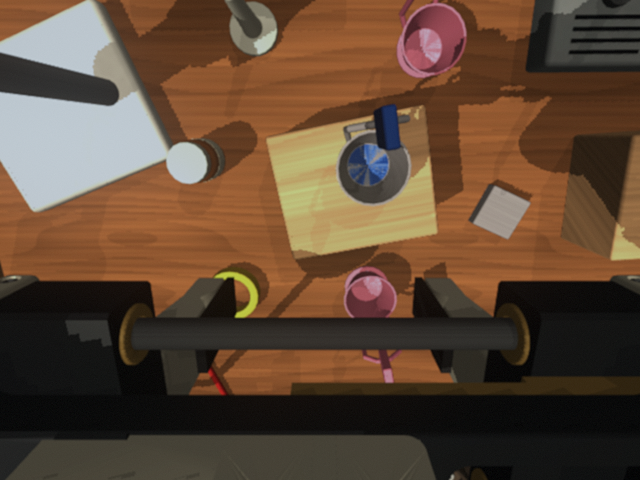

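The wrist view shows the carrier's rim at about (374,168) and its blue tab at (388,128). The loop points along +x, with the carrier yawed about 11°. The call was refused, most likely because "turn" was missing from the rows.

Request:
drive_tool(commands=[{"hand":0,"tx":0,"ty":-0.7,"tz":0,"turn":0},{"hand":0,"tx":0,"ty":-0.7,"tz":0,"turn":0},{"hand":0,"tx":0,"ty":-0.7,"tz":0,"turn":0},{"hand":0,"tx":0,"ty":-0.7,"tz":0,"turn":0},{"hand":0,"tx":0,"ty":-0.7,"tz":0,"turn":0},{"hand":0,"tx":0,"ty":-0.7,"tz":0,"turn":0},{"hand":0,"tx":-0.05,"ty":-0.7,"tz":-0.08,"turn":0},{"hand":0,"tx":-0.05,"ty":-0.7,"tz":-0.08,"turn":0},{"hand":0,"tx":-0.05,"ty":-0.7,"tz":-0.08,"turn":0}])

```text
time_s: 3.25
tcp_pos: [0.4171, -0.1208, 0.297]
eef_rot: [-180.0, 0.1, 0.2]
contact_force: [-0.3, 0.0, 0.4]
gripper_width: 0.0876
gripper_force: 0.0
```

```bash
cat >> h.py <<'E'
from scipy.spatial.transform import Rotation as Ro
def wT(st,c):
    M=np.eye(4);M[:3,:3]=Ro.from_euler('xyz',st['eef_rot'],degrees=True).as_matrix();M[:3,3]=st['tcp_pos'];return M@np.array(c['T_tool_cam'])
def wcap(save=None):
    st=r.get_state();c=cap('wrist',save);return st,c,wT(st,c)
E
python3 - <<'E'
from h import *
st,c,T=wcap('w2.png');print(st['time_s'],st['tcp_pos'],st['eef_rot'])
print('pred fin top',proj(c,[.444,-.13,.179],T),proj(c,[.444,-.13,.143],T))
t=r.trace('brass_basket_center','wrist')
for d in t: print(d['score'],d['extent'])
E
```

```text
3.25 [ 0.41713458 -0.12075351  0.29697404] [-1.79993974e+02  1.02505710e-01  2.09854852e-01]
pred fin top [338.25586814 198.33651626] [336.72616064 191.01082267]
```

View pics/w2.png

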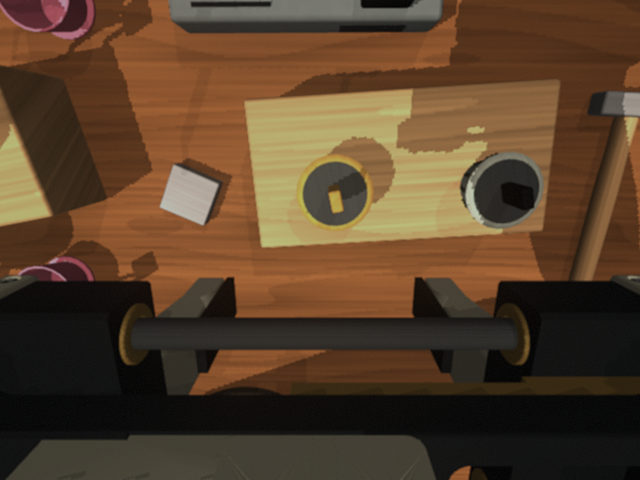

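The basket's ring is centred at about (335,191) and its fin top at (336,201), slightly rotated. I'll measure both accurately.

Run:
```python
from h import *
st,c,T=wcap();f=c['frame']
m=cv2.inRange(cv2.cvtColor(f,cv2.COLOR_RGB2HSV),(15,120,60),(32,255,255))
k=np.zeros_like(m);k[186:218,322:352]=255;mm=m&k
n,l,s,ce=cv2.connectedComponentsWithStats(mm);i=1+s[1:,4].argmax();print(s[i],ce[i])
ys,xs=np.where(l==i);P=np.array([atz(c,(x,y),.179,T)[:2] for x,y in zip(xs,ys)])*1000
print('fin pts box',cv2.minAreaRect(P.astype(np.float32)),P.mean(0))
pc=P-P.mean(0);w,v=np.linalg.eigh(pc.T@pc);print('axis yaw',np.degrees(np.arctan2(v[1,1],v[0,1])))
m[186:218,322:352]=0
k[:]=0;k[145:240,290:385]=255
n,l,s,ce=cv2.connectedComponentsWithStats(m&k)
for j in range(1,n):
    if s[j,4]>60: print(s[j],ce[j])
# dark lid centre
g=cv2.cvtColor(f,cv2.COLOR_RGB2HSV);dk=((g[...,1]<70)).astype(np.uint8)*255;dk[~(k>0)]=0
n,l,s,ce=cv2.connectedComponentsWithStats(dk);j=1+s[1:,4].argmax();cn,_=cv2.findContours((l==j).astype(np.uint8),0,2)
e=cv2.fitEllipse(max(cn,key=len));print('lid',s[j],e,atz(c,e[0],.143,T),'dia mm',np.array(e[1])/c['fx']*(T[2,3]-.143)*1000)
```

```text
[328 186  15  27 322] [334.76086957 198.50310559]
fin pts box ((443.2319641113281, -127.76258087158203), (21.292613983154297, 10.034757614135742), 11.42696475982666) [ 443.11299694 -127.76002288]
axis yaw -168.66715443277332
[ 295  145   90   93 2934] [348.82958419 179.54124063]
lid [ 303  162   63   62 2688] ((333.9750061035156, 192.41407775878906), (61.570594787597656, 62.06754684448242), 70.71074676513672) [ 0.44193098 -0.12809349  0.143     ] dia mm [54.33145611 54.76997922]
```

Basket centre (0.442, -0.128), fin yaw about 11°. Only yaw can be commanded, so the tool can't lean. To clear the loop I will hold the fin near its -x edge, so the body stays beside the tab. First I'll close gently at the centre to align the hand with the fin.

Request:
drive_tool(commands=[{"hand":0,"tx":0.042,"ty":-0.012,"tz":-0.08,"turn":0.122},{"hand":0,"tx":0.042,"ty":-0.012,"tz":-0.16,"turn":0.122},{"hand":0,"tx":0.042,"ty":-0.012,"tz":-0.22,"turn":0.122},{"hand":0,"tx":0.042,"ty":-0.012,"tz":-0.24,"turn":0.122},{"hand":0,"tx":0.042,"ty":-0.012,"tz":-0.24,"turn":0.122},{"hand":0.8,"tx":0.042,"ty":-0.012,"tz":-0.24,"turn":0.122},{"hand":0.95,"tx":0.042,"ty":-0.012,"tz":-0.24,"turn":0.122},{"hand":0.95,"tx":0.042,"ty":-0.012,"tz":-0.24,"turn":0.122},{"hand":0.95,"tx":0.042,"ty":-0.012,"tz":-0.24,"turn":0.122},{"hand":0.95,"tx":0.042,"ty":-0.012,"tz":-0.24,"turn":0.122}], grip_force=4)

```text
time_s: 4.4
tcp_pos: [0.4439, -0.1269, 0.1551]
eef_rot: [180.0, -0.1, 11.1]
contact_force: [0.4, 0.1, 0.6]
gripper_width: 0.0529
gripper_force: 0.0
```

Run:
```python
from h import *
st,c,T=wcap('w3.png');print({k:np.round(st[k],4) for k in('time_s','tcp_pos','eef_rot','contact_force','gripper_width','gripper_force')})
```

```text
{'time_s': np.float64(4.4), 'tcp_pos': array([ 0.4439, -0.1269,  0.1551]), 'eef_rot': array([ 1.799959e+02, -6.390000e-02,  1.113920e+01]), 'contact_force': array([0.3656, 0.0833, 0.5923]), 'gripper_width': np.float64(0.0529), 'gripper_force': np.float64(0.0)}
```

View pics/w3.png

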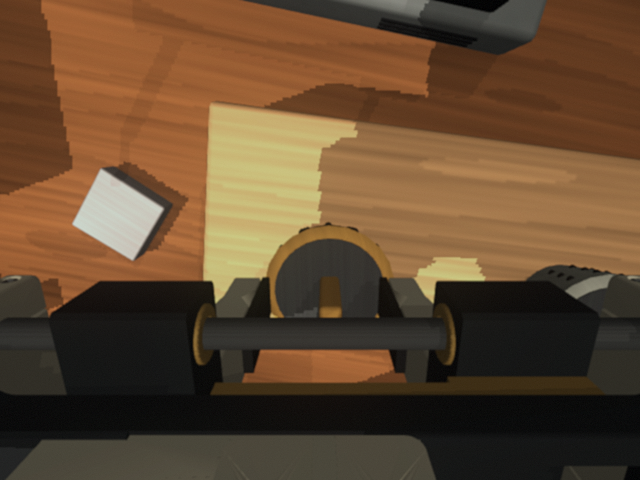

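The fin is at (331,295), upright between the pads, and the lid's far edge is at row 238. I'll finish the gentle close.

Request:
drive_tool(commands=[{"hand":0.95,"tx":0,"ty":0,"tz":0,"turn":0},{"hand":0.95,"tx":0,"ty":0,"tz":0,"turn":0},{"hand":0.95,"tx":0,"ty":0,"tz":0,"turn":0},{"hand":0.95,"tx":0,"ty":0,"tz":0,"turn":0},{"hand":0.95,"tx":0,"ty":0,"tz":0,"turn":0},{"hand":0.95,"tx":0,"ty":0,"tz":0,"turn":0},{"hand":0.95,"tx":0,"ty":0,"tz":0,"turn":0},{"hand":0.95,"tx":0,"ty":0,"tz":0,"turn":0}])

```text
time_s: 5.25
tcp_pos: [0.4436, -0.1269, 0.1545]
eef_rot: [-180.0, 0.0, 11.1]
contact_force: [-0.9, 0.4, -0.2]
gripper_width: 0.0102
gripper_force: 4.0
```

Run:
```python
from h import *
st,c,T=wcap();print({k:np.round(st[k],4) for k in('time_s','tcp_pos','eef_rot','contact_force','gripper_width','gripper_force')})
f=c['frame'];g=cv2.cvtColor(f,cv2.COLOR_RGB2HSV)
# far lid/ring edges along columns near the fin
for u in (300,310,320,331,342,352):
    col=g[215:300,u];print(u,''.join('y' if (p[1]>120 and p[2]>60 and 10<p[0]<33) else ('d' if p[1]<90 else '.') for p in col))
Ti=np.linalg.inv(T)
# predicted rows of the ring's outer far edge (r35 at .140), lid inner edge and fin +x face top edge for candidate centre offsets along tool x
R=Ro.from_euler('xyz',st['eef_rot'],degrees=True).as_matrix();ux=R[:,0]
for o in (-4,-2,0,2,4):
    b=st['tcp_pos']+ux*o/1000
    q=lambda dx,z:proj(c,[*(b[:2]+ux[:2]*dx),z],T).round(1)
    print(o,'ring',q(.035,.140),'lid27',q(.0272,.143),'fintop+x',q(.009,.179),'fintop-x',q(-.009,.179),'finfoot+x',q(.009,.143))
```

```text
{'time_s': np.float64(5.25), 'tcp_pos': array([ 0.4436, -0.1269,  0.1545]), 'eef_rot': array([-1.79996e+02,  8.80000e-03,  1.11431e+01]), 'contact_force': array([-0.941 ,  0.4484, -0.1922]), 'gripper_width': np.float64(0.0102), 'gripper_force': np.float64(4.0001)}
300 ...............yyyyyyyyyyyyyyyddddddddddddddddddddddddddddddddddddddddddddddddddddddd
310 .........yyyyyyyyyyyyyyyyy.dddddddddddddddddddddddddddddddddddd.d.dd..ddd.ddddddddddd
320 ..yyyyyyyyyyyyyyyyyyyyyyydddddddddddddddddddddddddddddddddddddyyyyyyyyyyyyyyyyyyyyyyy
331 yyyyyyyyyyyyyyyyyyyyyyyyyddddddddddddddddddddddddddddddddddddd.yyy....y..yyyyyyyyyyyy
342 yyyyyyyyyyyyyyyyyyyyyyyyyyyydddddddddddddddddddddddddddddddddddddddddddddd.dd.d..dd..
352 yyyyyyyyyyyyyyy..yyyyyyyyyyyyyyyddddddddddddddddddddddddddddddddddddddddddddddddddddd
-4 ring [327.6 227.9] lid27 [327.6 244.5] fintop+x [328.2 312. ] fintop-x [328.  349.3] finfoot+x [327.5 278. ]
-2 ring [327.6 224.1] lid27 [327.6 240.7] fintop+x [328.2 307.7] fintop-x [328.1 345.3] finfoot+x [327.5 274.4]
0 ring [327.6 220.2] lid27 [327.6 236.9] fintop+x [328.2 303.4] fintop-x [328.1 341.2] finfoot+x [327.5 270.8]
2 ring [327.6 216.3] lid27 [327.6 233. ] fintop+x [328.2 299. ] fintop-x [328.1 337.2] finfoot+x [327.5 267.1]
4 ring [327.6 212.4] lid27 [327.6 229.1] fintop+x [328.2 294.6] fintop-x [328.1 333. ] finfoot+x [327.5 263.5]
```

Fin gripped (10.2 mm) and aligned. The basket's centre is about 2 mm on the -x side of the tool centre. I'll open a little, shift 15.7 mm along -x of the tool, grip firmly and lift.

Request:
drive_tool(commands=[{"hand":0.75,"tx":0,"ty":0,"tz":0,"turn":0},{"hand":0.75,"tx":0,"ty":0,"tz":0,"turn":0},{"hand":0.75,"tx":-0.0257,"ty":-0.005,"tz":0,"turn":0},{"hand":0.75,"tx":-0.0257,"ty":-0.005,"tz":0,"turn":0},{"hand":0.75,"tx":-0.0257,"ty":-0.005,"tz":0,"turn":0},{"hand":1,"tx":-0.0257,"ty":-0.005,"tz":0,"turn":0},{"hand":1,"tx":-0.0257,"ty":-0.005,"tz":0,"turn":0},{"hand":1,"tx":-0.0257,"ty":-0.005,"tz":0,"turn":0},{"hand":1,"tx":-0.0257,"ty":-0.005,"tz":0,"turn":0},{"hand":1,"tx":-0.0257,"ty":-0.005,"tz":0,"turn":0}], grip_force=25)

```text
time_s: 6.3
tcp_pos: [0.4285, -0.1299, 0.1546]
eef_rot: [180.0, -0.0, 11.2]
contact_force: [0.3, 1.1, 2.1]
gripper_width: 0.0098
gripper_force: 25.0
```

Request:
drive_tool(commands=[{"hand":1,"tx":0,"ty":0,"tz":0.01,"turn":0},{"hand":1,"tx":0,"ty":0,"tz":0.02,"turn":0},{"hand":1,"tx":0,"ty":0,"tz":0.03,"turn":0},{"hand":1,"tx":0,"ty":0,"tz":0.05,"turn":0},{"hand":1,"tx":0,"ty":0,"tz":0.05,"turn":0}])

```text
time_s: 6.8
tcp_pos: [0.4293, -0.1299, 0.1863]
eef_rot: [180.0, -0.2, 11.2]
contact_force: [0.3, -0.6, -0.6]
gripper_width: 0.0097
gripper_force: 25.0
```

Run:
```python
from h import *
st,c,T=wcap('w4.png');print({k:np.round(st[k],4) for k in('time_s','tcp_pos','eef_rot','contact_force','gripper_width','gripper_force')})
a=c['frame'][200:420,220:440];s=cap('scene')['frame'][150:260,200:310];d=cap('side')['frame'][240:350,250:360]
z=lambda i:cv2.resize(i,(390,390),interpolation=cv2.INTER_CUBIC)
cv2.imwrite('pics/m4.png',cv2.cvtColor(np.hstack([z(a),z(d)]),cv2.COLOR_RGB2BGR))
```

```text
{'time_s': np.float64(6.8), 'tcp_pos': array([ 0.4293, -0.1299,  0.1863]), 'eef_rot': array([ 1.799664e+02, -1.693000e-01,  1.115800e+01]), 'contact_force': array([ 0.3392, -0.554 , -0.621 ]), 'gripper_width': np.float64(0.0097), 'gripper_force': np.float64(25.0)}
```

View pics/m4.png

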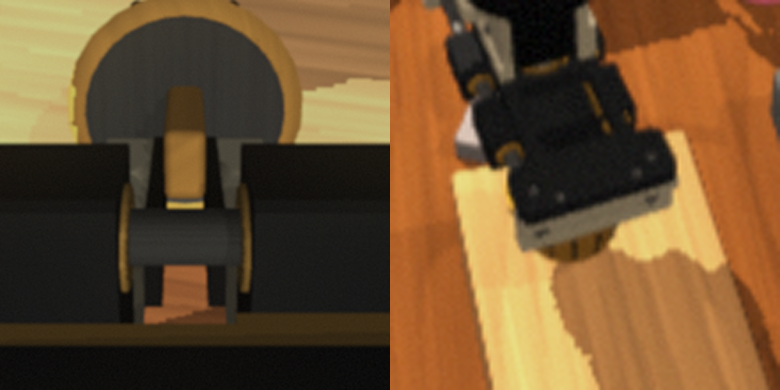

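The basket is held upright at the fin's rear edge, about 13.5 mm ahead of the tool centre as planned. Carrying it over to just short of the carrier to measure.

Request:
drive_tool(commands=[{"hand":1,"tx":0,"ty":0,"tz":0.06,"turn":0},{"hand":1,"tx":0,"ty":0,"tz":0.14,"turn":0},{"hand":1,"tx":0,"ty":0.05,"tz":0.2,"turn":0},{"hand":1,"tx":0,"ty":0.12,"tz":0.25,"turn":0},{"hand":1,"tx":0,"ty":0.2,"tz":0.29,"turn":0},{"hand":1,"tx":0,"ty":0.28,"tz":0.29,"turn":0},{"hand":1,"tx":0,"ty":0.36,"tz":0.29,"turn":0},{"hand":1,"tx":0,"ty":0.44,"tz":0.29,"turn":0},{"hand":1,"tx":0,"ty":0.52,"tz":0.29,"turn":0},{"hand":1,"tx":0,"ty":0.58,"tz":0.29,"turn":0}])

```text
time_s: 7.95
tcp_pos: [0.4276, 0.2208, 0.3578]
eef_rot: [180.0, 0.0, 11.2]
contact_force: [0.2, 0.0, -1.1]
gripper_width: 0.0095
gripper_force: 25.0
```

Request:
drive_tool(commands=[{"hand":1,"tx":-0.01,"ty":0.04,"tz":0,"turn":0},{"hand":1,"tx":-0.01,"ty":0.04,"tz":0,"turn":0},{"hand":1,"tx":-0.01,"ty":0.04,"tz":0,"turn":0}])

```text
time_s: 8.25
tcp_pos: [0.4219, 0.2425, 0.3577]
eef_rot: [179.9, 0.1, 11.2]
contact_force: [-1.0, 0.2, -1.4]
gripper_width: 0.0098
gripper_force: 25.0
```

```bash
cat > car.py <<'E'
from h import *
st,c,T=wcap('w5.png');print({k:np.round(st[k],4) for k in('time_s','tcp_pos','eef_rot','contact_force','gripper_width')})
print('pred rim',proj(c,[.495,.251,.15],T),'tab',proj(c,[.53,.258,.252],T))
for d in r.trace('carrier_mouth','wrist')[:4]: print(d['score'],d['extent'])
f=c['frame'];g=cv2.cvtColor(f,cv2.COLOR_RGB2HSV)
p=proj(c,[.495,.251,.15],T)
bl=cv2.inRange(g,(100,120,20),(130,255,255))
n,l,s,ce=cv2.connectedComponentsWithStats(bl)
for i in range(1,n):
    if s[i,4]>30: print('blue',s[i],ce[i].round(1),atz(c,ce[i],.252,T).round(4),atz(c,ce[i],.272,T).round(4))
E
python3 car.py
```

```text
{'time_s': np.float64(8.25), 'tcp_pos': array([0.4219, 0.2425, 0.3577]), 'eef_rot': array([1.799396e+02, 7.850000e-02, 1.122760e+01]), 'contact_force': array([-0.9991,  0.2091, -1.4114]), 'gripper_width': np.float64(0.0098)}
pred rim [331.73204996 136.44513913] tab [335.05799124  84.29879066]
0.68 [381.0, 0.0, 446.9, 69.8]
0.62 [292.7, 61.0, 363.4, 178.1]
blue [327  59  15  49 670] [333.9  83. ] [0.5307 0.259  0.252 ] [0.5281 0.259  0.272 ]
```

```bash
cat > fit.py <<'E'
from h import *
from scipy.optimize import least_squares
st,c,T=wcap()
f=c['frame'];g=cv2.cvtColor(f,cv2.COLOR_RGB2HSV)
bl=cv2.inRange(g,(100,120,20),(130,255,255));n,l,s,_=cv2.connectedComponentsWithStats(bl)
i=1+s[1:,4].argmax();x,y,w,h,_=s[i];tb=np.array([x-.0,y,x+w-1,y+h-1],float)
E=[d['extent'] for d in r.trace('carrier_mouth','wrist')]
p0=proj(c,[.495,.251,.15],T)
e=min(E,key=lambda e:abs((e[0]+e[2])/2-p0[0])+abs(e[3]-40-p0[1]))
a=np.linspace(0,2*np.pi,90)
def model(q):
    X,Y,ya=q;R=np.array([[np.cos(ya),-np.sin(ya)],[np.sin(ya),np.cos(ya)]])
    P=[[*(R@[.038+dx,dy]+[X,Y]),z] for dx in(-.014,.014) for dy in(-.005,.005) for z in(.232,.272)]
    t=np.array([proj(c,p,T) for p in P]);k=np.array([proj(c,[X+.038*np.cos(b),Y+.038*np.sin(b),.15],T) for b in a])
    return t,k
def res(q):
    t,k=model(q);return np.r_[t.min(0)-tb[:2],t.max(0)-tb[2:],k[:,0].min()-e[0],k[:,0].max()-e[2],k[:,1].max()-e[3]]
o=least_squares(res,[.495,.251,np.radians(11)]);print(o.x[:2].round(4),np.degrees(o.x[2]).round(1),'res px',o.fun.round(1),'mask',np.round(e),'tab',tb)
m=g[int(e[1]):int(e[3])+6,330:336]
E
python3 fit.py
```

```text
[0.4618 0.2553] -3.2 res px [ 10.7 -12.   -2.   -5.3  -6.6  -6.6  29.5] mask [290.  61. 364. 176.] tab [309. 119. 347. 159.]
```

```bash
sed -i 's/^i=1+s.*argmax();/tp=proj(c,[.53,.258,.252],T);i=min((j for j in range(1,n) if s[j,4]>200),key=lambda j:np.hypot(*(_[j]-tp)));/' fit.py; sed -i 's/x,y,w,h,_=s\[i\]/x,y,w,h=s[i][:4]/' fit.py; python3 fit.py
```

```text
[0.4915 0.2525] 10.5 res px [-1.8 -1.8  0.5  1.7 -0.9  2.9  0.9] mask [291.  63. 363. 177.] tab [325.  60. 339. 108.]
```

Carrier cup axis at about (0.493, 0.252), yaw 11°. I'll descend short of the tab, slide in under it, then lower.

Request:
drive_tool(commands=[{"hand":1,"tx":0.045,"ty":0.002,"tz":-0.07,"turn":0},{"hand":1,"tx":0.045,"ty":0.002,"tz":-0.14,"turn":0},{"hand":1,"tx":0.045,"ty":0.002,"tz":-0.2,"turn":0},{"hand":1,"tx":0.045,"ty":0.002,"tz":-0.226,"turn":0},{"hand":1,"tx":0.045,"ty":0.002,"tz":-0.226,"turn":0},{"hand":1,"tx":0.06,"ty":0.005,"tz":-0.226,"turn":0},{"hand":1,"tx":0.075,"ty":0.008,"tz":-0.226,"turn":0},{"hand":1,"tx":0.092,"ty":0.011,"tz":-0.226,"turn":0},{"hand":1,"tx":0.092,"ty":0.011,"tz":-0.226,"turn":0},{"hand":1,"tx":0.092,"ty":0.011,"tz":-0.226,"turn":0}])

```text
time_s: 9.55
tcp_pos: [0.478, 0.2488, 0.2231]
eef_rot: [-180.0, -0.0, 11.1]
contact_force: [-0.7, -0.4, -0.8]
gripper_width: 0.0097
gripper_force: 25.0
```

Run:
```python
from h import *
st,c,T=wcap('w6.png');print({k:np.round(st[k],4) for k in('time_s','tcp_pos','eef_rot','contact_force','gripper_width')})
g=cv2.cvtColor(c['frame'],cv2.COLOR_RGB2HSV);bl=cv2.inRange(g,(100,120,20),(130,255,255));n,l,s,ce=cv2.connectedComponentsWithStats(bl)
for i in range(1,n):
    if s[i,4]>40: print(s[i],ce[i].round(1))
R=Ro.from_euler('xyz',st['eef_rot'],degrees=True).as_matrix();ux=R[:2,0];uy=R[:2,1]
for o in(.036,.040,.044): # expected tab centre ahead of the tool: 38+16=54
    pass
for o in(.050,.054,.058):
    P=[[*(st['tcp_pos'][:2]+ux*(o+dx)+uy*dy),z] for dx in(-.014,.014) for dy in(-.005,.005) for z in(.232,.272)]
    t=np.array([proj(c,p,T) for p in P]);print(o,t.min(0).round(1),t.max(0).round(1))
# same from the fixed cameras
for n,bx in(('scene',(400,195,470,275)),('side',(265,120,340,210))):
    q=cap(n);h=cv2.cvtColor(q['frame'],cv2.COLOR_RGB2HSV);m=cv2.inRange(h,(100,120,40),(130,255,255));k=np.zeros_like(m);k[bx[1]:bx[3],bx[0]:bx[2]]=1
    _,_,s,ce=cv2.connectedComponentsWithStats(m*k);print(n,[(s[i].tolist(),ce[i].round(1)) for i in range(1,len(s)) if s[i][4]>20])
```

```text
{'time_s': np.float64(9.55), 'tcp_pos': array([0.478 , 0.2488, 0.2231]), 'eef_rot': array([-1.799946e+02, -3.500000e-03,  1.110770e+01]), 'contact_force': array([-0.7453, -0.4482, -0.7572]), 'gripper_width': np.float64(0.0097)}
[ 314  162   32   92 2528] [329.3 209.1]
0.05 [313.2 165.6] [346.  263.5]
0.054 [313.  155.7] [346.2 251.9]
0.058 [312.9 145.7] [346.5 240.1]
scene [([437, 210, 8, 19, 99], array([440.5, 218.9])), ([414, 248, 26, 13, 60], array([427.1, 255.9]))]
side [([288, 189, 25, 10, 71], array([300. , 194.7]))]
```

The tab is centred laterally, with its near face about 39.5 mm ahead of the tool, against the body's 39 mm half width. I'll back off 1.2 mm and lower with a force check.

Request:
drive_tool(commands=[{"hand":1,"tx":-0.002,"ty":0,"tz":0,"turn":0},{"hand":1,"tx":-0.002,"ty":0,"tz":-0.01,"turn":0},{"hand":1,"tx":-0.002,"ty":0,"tz":-0.02,"turn":0},{"hand":1,"tx":-0.002,"ty":0,"tz":-0.027,"turn":0},{"hand":1,"tx":-0.002,"ty":0,"tz":-0.034,"turn":0},{"hand":1,"tx":-0.002,"ty":0,"tz":-0.034,"turn":0}])

```text
time_s: 10.3
tcp_pos: [0.476, 0.2485, 0.2017]
eef_rot: [180.0, 0.1, 11.1]
contact_force: [-0.5, 0.2, -0.5]
gripper_width: 0.01
gripper_force: 25.0
```

Request:
drive_tool(commands=[{"hand":1,"tx":0,"ty":0,"tz":-0.005,"turn":0},{"hand":1,"tx":0,"ty":0,"tz":-0.01,"turn":0},{"hand":1,"tx":0,"ty":0,"tz":-0.01,"turn":0}])

```text
time_s: 10.6
tcp_pos: [0.4761, 0.2486, 0.1961]
eef_rot: [180.0, 0.0, 11.1]
contact_force: [-0.3, 0.3, -1.3]
gripper_width: 0.0096
gripper_force: 25.0
```

```bash
cat > chk.py <<'E'
from h import *
st,c,T=wcap('w7.png');print({k:np.round(st[k],4) for k in('time_s','tcp_pos','eef_rot','contact_force','moment','gripper_width')})
g=cv2.cvtColor(c['frame'],cv2.COLOR_RGB2HSV);bl=cv2.inRange(g,(100,120,20),(130,255,255));n,l,s,ce=cv2.connectedComponentsWithStats(bl)
print([(s[i].tolist(),ce[i].round(1).tolist()) for i in range(1,n) if s[i,4]>300])
R=Ro.from_euler('xyz',st['eef_rot'],degrees=True).as_matrix();ux=R[:2,0];uy=R[:2,1]
for o in(.052,.056):
    P=[[*(st['tcp_pos'][:2]+ux*(o+dx)+uy*dy),z] for dx in(-.014,.014) for dy in(-.005,.005) for z in(.232,.272)]
    t=np.array([proj(c,p,T) for p in P]);print(o,t.min(0).round(1),t.max(0).round(1))
E
python3 chk.py
```

```text
{'time_s': np.float64(10.6), 'tcp_pos': array([0.4761, 0.2486, 0.1961]), 'eef_rot': array([1.79987e+02, 3.03000e-02, 1.11405e+01]), 'contact_force': array([-0.3319,  0.2517, -1.2785]), 'moment': array([-0.0574,  0.0349,  0.0336]), 'gripper_width': np.float64(0.0096)}
[([312, 163, 42, 120, 4316], [332.0, 224.1])]
0.052 [309.6 166.8] [353.2 294.4]
0.056 [309.3 154.7] [353.6 279.7]
```

There was no contact, and the body is now passing beside the tab. Lowering on.

Request:
drive_tool(commands=[{"hand":1,"tx":0,"ty":0,"tz":-0.008,"turn":0},{"hand":1,"tx":0,"ty":0,"tz":-0.016,"turn":0},{"hand":1,"tx":0,"ty":0,"tz":-0.024,"turn":0},{"hand":1,"tx":0,"ty":0,"tz":-0.028,"turn":0},{"hand":1,"tx":0,"ty":0,"tz":-0.028,"turn":0}])

```text
time_s: 11.15
tcp_pos: [0.4765, 0.2488, 0.1795]
eef_rot: [180.0, -0.0, 11.1]
contact_force: [0.8, 1.1, -1.3]
gripper_width: 0.0097
gripper_force: 25.0
```

Request:
drive_tool(commands=[{"hand":1,"tx":0,"ty":0,"tz":-0.002,"turn":0},{"hand":1,"tx":0,"ty":0,"tz":-0.003,"turn":0},{"hand":1,"tx":0,"ty":0,"tz":-0.003,"turn":0}])

```text
time_s: 11.45
tcp_pos: [0.4766, 0.2489, 0.1782]
eef_rot: [-180.0, -0.0, 11.2]
contact_force: [2.7, 0.5, 0.3]
gripper_width: 0.0096
gripper_force: 25.0
```

```bash
python3 chk.py
```

```text
{'time_s': np.float64(11.45), 'tcp_pos': array([0.4766, 0.2489, 0.1782]), 'eef_rot': array([-1.799868e+02, -4.170000e-02,  1.115130e+01]), 'contact_force': array([2.6566, 0.5489, 0.2565]), 'moment': array([ 0.0446, -0.8107, -0.0136]), 'gripper_width': np.float64(0.0096)}
[([304, 171, 58, 150, 6805], [334.4, 249.7])]
0.052 [305.3 172.3] [360.7 332.7]
0.056 [304.9 158.2] [361.4 315.1]
```

Light contact with the cup's -x wall, about 3 N sideways. I'll shift +1.2 mm and lower 3 mm more.

Request:
drive_tool(commands=[{"hand":1,"tx":0.002,"ty":0,"tz":0,"turn":0},{"hand":1,"tx":0.002,"ty":0,"tz":-0.002,"turn":0},{"hand":1,"tx":0.002,"ty":0,"tz":-0.005,"turn":0},{"hand":1,"tx":0.002,"ty":0,"tz":-0.005,"turn":0}])

```text
time_s: 11.9
tcp_pos: [0.4775, 0.2487, 0.1747]
eef_rot: [180.0, 0.0, 11.1]
contact_force: [0.9, -0.2, -0.9]
gripper_width: 0.0093
gripper_force: 25.0
```

```bash
python3 chk.py
```

```text
{'time_s': np.float64(11.9), 'tcp_pos': array([0.4775, 0.2487, 0.1747]), 'eef_rot': array([1.799918e+02, 8.700000e-03, 1.114340e+01]), 'contact_force': array([ 0.8511, -0.2003, -0.8614]), 'moment': array([ 0.0606, -0.4794,  0.0181]), 'gripper_width': np.float64(0.0093)}
[([297, 175, 65, 159, 7510], [333.2, 258.1])]
0.052 [304.4 173.9] [363.  343.2]
0.056 [304.  159.3] [363.7 324.9]
```

Request:
drive_tool(commands=[{"hand":1,"tx":0.001,"ty":0,"tz":-0.002,"turn":0},{"hand":1,"tx":0.001,"ty":0,"tz":-0.004,"turn":0},{"hand":1,"tx":0.001,"ty":0,"tz":-0.005,"turn":0},{"hand":1,"tx":0.001,"ty":0,"tz":-0.005,"turn":0}])

```text
time_s: 12.35
tcp_pos: [0.4781, 0.2487, 0.1719]
eef_rot: [180.0, -0.0, 11.1]
contact_force: [1.4, 0.3, -1.0]
gripper_width: 0.0098
gripper_force: 25.0
```

```bash
python3 chk.py
```

```text
{'time_s': np.float64(12.35), 'tcp_pos': array([0.4781, 0.2487, 0.1719]), 'eef_rot': array([ 1.79995e+02, -1.70000e-03,  1.11448e+01]), 'contact_force': array([ 1.3556,  0.3414, -1.0397]), 'moment': array([ 0.0052, -0.4622,  0.0107]), 'gripper_width': np.float64(0.0098)}
[([297, 179, 66, 166, 8082], [332.9, 266.3])]
0.052 [303.4 175. ] [364.7 351.7]
0.056 [303. 160.] [365.6 332.8]
```

Close enough, about 5 mm above the seat and barely touching. Releasing, then raising.

Request:
drive_tool(commands=[{"hand":0.7,"tx":0,"ty":0,"tz":0,"turn":0},{"hand":0.6,"tx":0,"ty":0,"tz":0,"turn":0},{"hand":0.5,"tx":0,"ty":0,"tz":0,"turn":0},{"hand":0.5,"tx":-0.003,"ty":0,"tz":0,"turn":0},{"hand":0.5,"tx":-0.005,"ty":0,"tz":0.02,"turn":0},{"hand":0.5,"tx":-0.005,"ty":0,"tz":0.06,"turn":0},{"hand":0.5,"tx":-0.01,"ty":0,"tz":0.13,"turn":0},{"hand":0.5,"tx":-0.03,"ty":0,"tz":0.2,"turn":0},{"hand":0.5,"tx":-0.04,"ty":0,"tz":0.25,"turn":0},{"hand":0.5,"tx":-0.04,"ty":0,"tz":0.25,"turn":0}])

```text
time_s: 13.4
tcp_pos: [0.4552, 0.2498, 0.3282]
eef_rot: [-179.7, -0.5, 11.2]
contact_force: [0.1, 0.4, 0.0]
gripper_width: 0.0438
gripper_force: 0.0
```

Run:
```python
from h import *
st,c,T=wcap('w8.png');print({k:np.round(st[k],4) for k in('time_s','tcp_pos','contact_force','gripper_width')})
s,d=cap('scene'),cap('side')
p=proj(c,[.493,.252,.15],T);q=proj(s,[.493,.252,.17],);w=proj(d,[.493,.252,.17]);print(p,q,w)
z=lambda i,p,k:cv2.resize(i[max(0,int(p[1])-k):int(p[1])+k,int(p[0])-k:int(p[0])+k],(266,400 if 0 else 266),interpolation=cv2.INTER_CUBIC)
cv2.imwrite('pics/m8.png',cv2.cvtColor(np.hstack([z(c['frame'],p,80),z(s['frame'],q,45),z(d['frame'],w,45)]),cv2.COLOR_RGB2BGR))
for l in('brass_basket_center','carrier_mouth'):
  for n in('wrist','scene','side'): print(l,n,[(round(x['score'],2),np.round(x['extent'],1).tolist()) for x in r.trace(l,n)][:2])
# lid (dark, low saturation) and brass ring fit in the wrist view
g=cv2.cvtColor(c['frame'],cv2.COLOR_RGB2HSV);m=cv2.inRange(g,(15,120,60),(32,255,255));k=np.zeros_like(m);x,y=p.astype(int);k[max(0,y-60):y+60,x-60:x+60]=255
n,l,S,ce=cv2.connectedComponentsWithStats(m&k)
print([(S[i].tolist(),ce[i].round(1).tolist()) for i in range(1,n) if S[i,4]>30])
```

```text
{'time_s': np.float64(13.4), 'tcp_pos': array([0.4552, 0.2498, 0.3282]), 'contact_force': array([0.063 , 0.428 , 0.0204]), 'gripper_width': np.float64(0.0438)}
[332.39905474 177.85534707] [431.10114714 231.44791876] [299.37907179 169.58071522]
brass_basket_center wrist [(0.89, [293.0, 141.4, 367.4, 218.5])]
brass_basket_center scene [(0.67, [414.5, 225.7, 443.0, 248.3])]
brass_basket_center side [(0.55, [284.5, 160.6, 313.6, 181.4])]
carrier_mouth wrist [(0.86, [385.1, 0.0, 452.6, 99.8]), (0.64, [289.5, 116.1, 370.6, 214.1])]
carrier_mouth scene [(0.8, [412.7, 209.3, 449.8, 264.6]), (0.68, [376.7, 288.0, 418.4, 337.0])]
carrier_mouth side [(0.85, [202.1, 184.9, 245.6, 239.0]), (0.8, [289.9, 132.9, 318.2, 198.2])]
[([272, 124, 56, 4, 130], [304.0, 125.1]), ([346, 124, 46, 73, 1594], [377.4, 156.4]), ([296, 143, 72, 73, 1094], [331.7, 179.9]), ([326, 172, 13, 25, 295], [331.8, 184.1]), ([309, 215, 20, 6, 35], [316.9, 218.6]), ([315, 224, 21, 3, 36], [326.8, 225.3])]
```

View pics/m8.png

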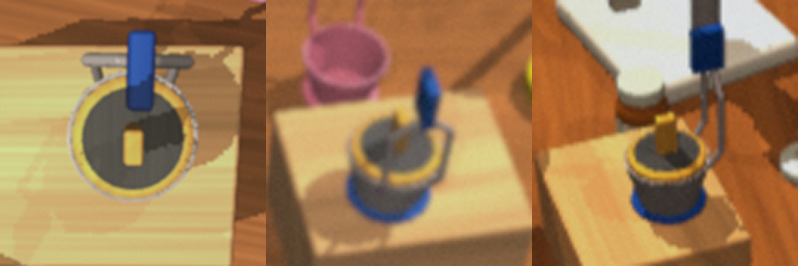

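The lid ring sits concentric with the rim in all three crops, the fin is upright and the lid is level, so the basket is seated loosely. Next I'll locate the tab.

Run:
```python
from h import *
from scipy.optimize import least_squares
st,c,T=wcap();g=cv2.cvtColor(c['frame'],cv2.COLOR_RGB2HSV)
m=cv2.inRange(g,(100,120,20),(130,255,255));n,l,S,ce=cv2.connectedComponentsWithStats(m);tp=proj(c,[.53,.259,.26],T)
i=min((j for j in range(1,n) if S[j,4]>200),key=lambda j:np.hypot(*(ce[j]-tp)));x,y,w,h=S[i][:4];tb=np.array([x,y,x+w,y+h],float)
def box(q):
    X,Y,ya=q;R=np.array([[np.cos(ya),-np.sin(ya)],[np.sin(ya),np.cos(ya)]])
    t=np.array([proj(c,[*(R@[dx,dy]+[X,Y]),z],T) for dx in(-.014,.014) for dy in(-.005,.005) for z in(.232,.272)]);return np.r_[t.min(0),t.max(0)]
for ya in(9,11,13):
    o=least_squares(lambda q:box([*q,np.radians(ya)])-tb,[.53,.259]);print(ya,o.x.round(4),o.fun.round(1),tb)
R=cv2.inRange(g,(15,120,60),(32,255,255));n,l,S,ce=cv2.connectedComponentsWithStats(R[:, :],connectivity=8)
p=proj(c,[.493,.252,.152],T);k=[(S[j].tolist()) for j in range(1,n) if S[j,4]>300 and abs(S[j,2]-72)<8];print(k)
if k: a=k[0];print('ring centre',atz(c,(a[0]+a[2]/2,a[1]+a[3]/2),.152,T))
s=cap('scene');
```

```text
9 [0.5284 0.2588] [-1.2 -1.1  1.   1.2] [326. 111. 344. 161.]
11 [0.5284 0.2587] [-0.3 -0.8  0.3  0.9] [326. 111. 344. 161.]
13 [0.5284 0.2585] [-0.6 -1.1  0.5  1.2] [326. 111. 344. 161.]
[[293, 140, 74, 75, 1152]]
ring centre [0.49139028 0.25212155 0.152     ]
```

Request:
drive_tool(commands=[{"hand":0.5,"tx":0.06,"ty":0.008,"tz":0,"turn":0},{"hand":0.5,"tx":0.124,"ty":0.0165,"tz":0,"turn":0},{"hand":0.5,"tx":0.124,"ty":0.0165,"tz":0,"turn":0},{"hand":0.5,"tx":0.124,"ty":0.0165,"tz":0,"turn":0}], grip_force=50)

```text
time_s: 14.35
tcp_pos: [0.5289, 0.2584, 0.3206]
eef_rot: [179.9, 0.1, 11.1]
contact_force: [0.5, -0.3, 1.0]
gripper_width: 0.0434
gripper_force: 0.0
```

Request:
drive_tool(commands=[{"hand":0.5,"tx":0,"ty":0,"tz":-0.06,"turn":0},{"hand":0.5,"tx":0,"ty":0,"tz":-0.11,"turn":0},{"hand":0.5,"tx":0,"ty":0,"tz":-0.136,"turn":0},{"hand":0.5,"tx":0,"ty":0,"tz":-0.136,"turn":0},{"hand":1,"tx":0,"ty":0,"tz":-0.136,"turn":0},{"hand":1,"tx":0,"ty":0,"tz":-0.136,"turn":0},{"hand":1,"tx":0,"ty":0,"tz":-0.136,"turn":0},{"hand":1,"tx":0,"ty":0,"tz":-0.136,"turn":0},{"hand":1,"tx":0,"ty":0,"tz":-0.136,"turn":0},{"hand":1,"tx":0,"ty":0,"tz":-0.136,"turn":0}])

```text
time_s: 15.35
tcp_pos: [0.5287, 0.2586, 0.2409]
eef_rot: [-180.0, -0.0, 11.1]
contact_force: [-0.5, -0.2, 2.6]
gripper_width: 0.0099
gripper_force: 50.0
```

Request:
drive_tool(commands=[{"hand":1,"tx":0,"ty":0,"tz":0,"turn":0},{"hand":1,"tx":0,"ty":0,"tz":0,"turn":0},{"hand":1,"tx":0,"ty":0,"tz":0.01,"turn":0},{"hand":1,"tx":0,"ty":0,"tz":0.02,"turn":0},{"hand":1,"tx":0,"ty":0,"tz":0.03,"turn":0},{"hand":1,"tx":0,"ty":0,"tz":0.03,"turn":0}])

```text
time_s: 15.95
tcp_pos: [0.5289, 0.2589, 0.2593]
eef_rot: [-180.0, -0.1, 11.1]
contact_force: [0.3, 0.4, -2.8]
gripper_width: 0.0098
gripper_force: 50.0
```

Run:
```python
from h import *
st,c,T=wcap('w9.png');print({k:np.round(st[k],4) for k in('time_s','tcp_pos','eef_rot','contact_force','moment','gripper_width')})
g=cv2.cvtColor(c['frame'],cv2.COLOR_RGB2HSV);m=cv2.inRange(g,(100,120,20),(130,255,255));n,l,S,ce=cv2.connectedComponentsWithStats(m)
print([S[j].tolist() for j in range(1,n) if S[j,4]>150])
print([(round(x['score'],2),np.round(x['extent'],1).tolist()) for x in r.trace('brass_basket_center','wrist')])
for n in('scene','side'):
    s=cap(n)
    for l in('hook_seat','switch'):
        for x in r.trace(l,n)[:2]: print(n,l,round(x['score'],2),np.round(x['extent'],1))
    for l in('carrier_mouth','brass_basket_center'):
        for x in r.trace(l,n)[:3]: print(n,l,round(x['score'],2),np.round(x['extent'],1))
```

```text
{'time_s': np.float64(15.95), 'tcp_pos': array([0.5289, 0.2589, 0.2593]), 'eef_rot': array([-1.799651e+02, -6.780000e-02,  1.114730e+01]), 'contact_force': array([ 0.3253,  0.3684, -2.7887]), 'moment': array([ 0.0205, -0.1621,  0.0182]), 'gripper_width': np.float64(0.0098)}
[[299, 230, 51, 15, 373], [312, 265, 25, 53, 995]]
[(0.59, [282.0, 237.8, 366.8, 279.7])]
scene hook_seat 0.71 [207.8 253.7 335.5 358.1]
scene switch 0.73 [232.4 273.5 241.2 305.7]
scene carrier_mouth 0.87 [414.5 209.3 451.  259.5]
scene carrier_mouth 0.58 [374.5 286.7 420.6 337.3]
scene carrier_mouth 0.58 [399.3 156.4 424.6 221.6]
side hook_seat 0.91 [355.2 210.4 448.  370.4]
side switch 0.74 [389.7 301.8 404.1 325.8]
side switch 0.55 [283.5 127.1 319.4 194.3]
side carrier_mouth 0.94 [289.8 147.  317.9 193.2]
side carrier_mouth 0.67 [201.2 186.5 243.6 237.7]
side carrier_mouth 0.59 [342.7 174.7 376.8 239.7]
side brass_basket_center 0.8 [283.1 155.9 314.5 177. ]
```

Carrier lifted upright. The bar is 14 mm below the TCP and 4 mm ahead of it. Moving to just short of the hook, turned to yaw 0.

Request:
drive_tool(commands=[{"hand":1,"tx":0,"ty":0,"tz":0.06,"turn":0},{"hand":1,"tx":0,"ty":-0.03,"tz":0.12,"turn":-0.03},{"hand":1,"tx":0.01,"ty":-0.09,"tz":0.14,"turn":-0.06},{"hand":1,"tx":0.03,"ty":-0.16,"tz":0.14,"turn":-0.09},{"hand":1,"tx":0.05,"ty":-0.23,"tz":0.14,"turn":-0.124},{"hand":1,"tx":0.07,"ty":-0.3,"tz":0.14,"turn":-0.124},{"hand":1,"tx":0.085,"ty":-0.37,"tz":0.14,"turn":-0.124},{"hand":1,"tx":0.093,"ty":-0.43,"tz":0.14,"turn":-0.124},{"hand":1,"tx":0.093,"ty":-0.473,"tz":0.14,"turn":-0.124},{"hand":1,"tx":0.093,"ty":-0.473,"tz":0.14,"turn":-0.124}])

```text
time_s: 17.55
tcp_pos: [0.5841, -0.0282, 0.3423]
eef_rot: [180.0, 0.0, -0.2]
contact_force: [-0.6, 1.8, -3.5]
gripper_width: 0.0097
gripper_force: 50.0
```

Run:
```python
from h import *
st,c,T=wcap('w10.png');print({k:np.round(st[k],4) for k in('time_s','tcp_pos','eef_rot','contact_force','gripper_width')})
for n,p in dict(tip=[.638,-.025,.27],seat=[.662,-.025,.26],post=[.683,-.025,.26],base=[.683,-.025,.05],hs1=[.5,-.2,.05]).items(): print(n,proj(c,p,T).round(0))
for x in r.trace('hook_seat','wrist')[:2]:
    print(round(x['score'],2),np.round(x['extent'],1))
# pixel samples around the hook as ascii of brightness
g=cv2.cvtColor(c['frame'],cv2.COLOR_RGB2GRAY);p=proj(c,[.662,-.025,.26],T).astype(int)
y0=max(0,p[1]-75);print(y0,p[0]-36)
for y in range(y0,p[1]+75,5): print(y,' '.join('%3d'%g[y,x] for x in range(p[0]-36,p[0]+37,3)))
```

```text
{'time_s': np.float64(17.55), 'tcp_pos': array([ 0.5841, -0.0282,  0.3423]), 'eef_rot': array([ 1.799591e+02,  2.170000e-02, -2.004000e-01]), 'contact_force': array([-0.6323,  1.8076, -3.4984]), 'gripper_width': np.float64(0.0097)}
tip [322. 170.]
seat [321. 131.]
post [321.  96.]
base [323. 114.]
hs1 [452. 256.]
0.66 [264.9  66.6 499.1 180.1]
55 285
55 128 128 128 127 129 127 127 128 127 128 127 129 127 128 129 128 128 119 113 116 116 116 116 118 117
60 127 126 126 126 124 124 126 125 125 122 125 123 122 122 124 122 120 125 120 109 110 110 112 113 113
65 118 120 120 100  76  77  76  76  79  76  75  75  76  74  77  78  74  74  71  66  67  68  67  67  68
70  97  75  72  74  73  72  74  74  74  73  75  77  76  73  74  75  75  77  77  79  79  82  80  79  84
75 149 150 150 149 148 150 149 148 150 147 148 151 151 151 150 152 154 156 156 156 155 156 155 157 154
80 154 153 152 152 155 155 154 151 151 151 152 154 155 155 154 154 153 155 156 157 158 157 158 158 157
85 154 154 156 153 153 154 155 155 154 153 154 155 156 154 155 156 155 157 154 156 158 157 158 157 158
90 156 155 156 156 154 153
[... 1663 characters left out ...]
  63  64  73  80 127 186 180 127  71  86  98  99  95  96  97  96 119 139 154
175 152 154 154 148 143 143 144 150 155 154 145 174 170 123 152 153 156 155 155 155 155 156 155 155 155
180 107 106 106 104 110 110 106 107 106 106 105 111 112 110 107 108 107 105 107 106 106 107 106 106 106
185 118 118 119 119 119 118 119 118 118 118 119 118 117 119 117 116 118 117 117 115 116 115 116 116 115
190 104 104 110 111 115 114 116 117 115 117 116 117 116 114 116 115 115 117 116 114 114 115 114 107 107
195 105 106 105 106 104 103 103 106 105 104 106 105 106 106 107 106 108 109 107 108 108 108 110 110 111
200 121 119 120 117 121 118 118 118 119 116 120 116 114 118 114 117 115 113 118 113 115 114 114 118 116
```

The hook bar runs in columns 315 to 324, nearly straight along x. It gives hook y = -0.024, tip end x = 0.633, post axis x = 0.678 and so seat x = 0.658, which agrees with the scene view. I'll lower a bit, thread the loop over the hook, then check before lowering.

Request:
drive_tool(commands=[{"hand":1,"tx":0,"ty":0.007,"tz":-0.035,"turn":0.013},{"hand":1,"tx":0,"ty":0.007,"tz":-0.067,"turn":0.013},{"hand":1,"tx":0.02,"ty":0.007,"tz":-0.067,"turn":0.013},{"hand":1,"tx":0.045,"ty":0.007,"tz":-0.067,"turn":0.013},{"hand":1,"tx":0.07,"ty":0.007,"tz":-0.067,"turn":0.013},{"hand":1,"tx":0.095,"ty":0.007,"tz":-0.067,"turn":0.013},{"hand":1,"tx":0.115,"ty":0.007,"tz":-0.067,"turn":0.013},{"hand":1,"tx":0.123,"ty":0.007,"tz":-0.067,"turn":0.013},{"hand":1,"tx":0.123,"ty":0.007,"tz":-0.067,"turn":0.013}])

```text
time_s: 18.55
tcp_pos: [0.6587, -0.0206, 0.3018]
eef_rot: [180.0, 0.0, 1.2]
contact_force: [0.3, 0.2, -3.5]
gripper_width: 0.0095
gripper_force: 50.0
```

Run:
```python
from h import *
st,c,T=wcap('w11.png');print({k:np.round(st[k],4) for k in('time_s','tcp_pos','eef_rot','contact_force','gripper_width')})
g=cv2.cvtColor(c['frame'],cv2.COLOR_RGB2GRAY)
for n,p in dict(seat=[.658,-.024,.26],post=[.678,-.024,.26],postface=[.671,-.024,.26]).items(): print(n,proj(c,p,T).round(0))
for y in range(130,290,5): print(y,' '.join('%3d'%g[y,x] for x in range(282,363,3)))
```

```text
{'time_s': np.float64(18.55), 'tcp_pos': array([ 0.6587, -0.0206,  0.3018]), 'eef_rot': array([1.799919e+02, 3.000000e-02, 1.168300e+00]), 'contact_force': array([ 0.3112,  0.2239, -3.4601]), 'gripper_width': np.float64(0.0095)}
seat [333. 266.]
post [334. 235.]
postface [333. 246.]
130 112 113 110  79  76  73  75  73  73  74  73  72  74  73  74  74  72  72  71  71  72  72  73  73  71  73  72
135  95  72  73  71  74  74  72  71  72  71  70  72  73  72  72  70  69  70  73  70  71  72  72  71  70  76  76
140 150 151 150 150 150 149 146 147 146 146 147 145 143 143 144 143 143 142 143 143 144 146 145 144 142 141 140
145 159 158 158 159 158 157 157 159 160 159 156 155 156 155 156 157 157 157 159 160 158 159 162 160 160 162 161
150 159 158 158 159 158 158 157 157 159 159 161 158 158 156 160 159 159 159 158 159 160 160 159 162 163 163 161
155 159 158 158 162 162 161 161 157 156 159 161 162 161 161 163 164 160 161 160 161 159 162 160 160 160 160 162
160 157 160 162 162 161 161 160 158 158 161 160 160 161 162 162 159 159 159 160 158 159 162 161 162 162 162 162
165 158 159 162 163 162 162 162 
[... 2067 characters left out ...]
 185 176 164 143  99  56  65
260  87  66  65  77 197 198 205 161  96  90  91  90  90 100  94 159 228 201 154  93 107 166 194 190 178  58  62
265  68  71  62 166 217 160  94  96  95  93  91  50  33  33  34  32  28 116 153  90  92  98  87 123 198 130  59
270  99  96  90  88  82  77  73  82  93  91  90  37  35  34  36  35  34  58 154  87  75  63  71  81  89  93 100
275 169 139  93 100 100  97  94  90  92  90  86  31  34  34  35  34  33  36  99  99  96  98 106 106 108 106 104
280  69  68  70  70  90  89  90  89  63  22  24  32  33  33  32  33  33  32  21  22  65  88  89  87  90  71  69
285  25  24  22  24  88  89  90  89  38  22  22  32  34  33  34  34  33  33  24  20  34  89  89  88  87  21  21
```

The loop is threaded, with the post top centred at column 333. Shifting -3 mm in y and lowering.

Request:
drive_tool(commands=[{"hand":1,"tx":0.002,"ty":-0.005,"tz":0,"turn":0},{"hand":1,"tx":0.003,"ty":-0.005,"tz":-0.012,"turn":0},{"hand":1,"tx":0.003,"ty":-0.005,"tz":-0.024,"turn":0},{"hand":1,"tx":0.003,"ty":-0.005,"tz":-0.034,"turn":0},{"hand":1,"tx":0.003,"ty":-0.005,"tz":-0.04,"turn":0},{"hand":1,"tx":0.003,"ty":-0.005,"tz":-0.04,"turn":0}])

```text
time_s: 19.2
tcp_pos: [0.6595, -0.024, 0.2772]
eef_rot: [180.0, 0.1, 1.2]
contact_force: [-0.0, 0.1, -3.3]
gripper_width: 0.0098
gripper_force: 50.0
```

Request:
drive_tool(commands=[{"hand":1,"tx":0,"ty":0,"tz":-0.003,"turn":0},{"hand":1,"tx":0,"ty":0,"tz":-0.006,"turn":0},{"hand":1,"tx":0,"ty":0,"tz":-0.006,"turn":0}])

```text
time_s: 19.5
tcp_pos: [0.6598, -0.0239, 0.2744]
eef_rot: [-180.0, 0.0, 1.2]
contact_force: [-1.1, 0.7, -4.2]
gripper_width: 0.0096
gripper_force: 50.0
```

Request:
drive_tool(commands=[{"hand":1,"tx":0,"ty":0,"tz":-0.002,"turn":0},{"hand":1,"tx":0,"ty":0,"tz":-0.002,"turn":0}])

```text
time_s: 19.7
tcp_pos: [0.6601, -0.024, 0.2737]
eef_rot: [180.0, -0.0, 1.2]
contact_force: [-0.1, -0.4, -1.2]
gripper_width: 0.0097
gripper_force: 50.0
```

Request:
drive_tool(commands=[{"hand":1,"tx":0,"ty":0,"tz":-0.002,"turn":0},{"hand":1,"tx":0,"ty":0,"tz":-0.002,"turn":0}])

```text
time_s: 19.9
tcp_pos: [0.6602, -0.024, 0.2733]
eef_rot: [180.0, -0.1, 1.2]
contact_force: [-1.9, 0.9, 4.4]
gripper_width: 0.0099
gripper_force: 50.0
```

The bar now bears on the hook. I'll move 5 mm nearer to the post, so the cup swings less when freed, and ease the grip off.

Request:
drive_tool(commands=[{"hand":1,"tx":0,"ty":0,"tz":0.004,"turn":0},{"hand":1,"tx":0.004,"ty":0,"tz":0.004,"turn":0},{"hand":1,"tx":0.008,"ty":0,"tz":0.004,"turn":0},{"hand":1,"tx":0.008,"ty":0,"tz":0.002,"turn":0},{"hand":1,"tx":0.008,"ty":0,"tz":0.001,"turn":0},{"hand":1,"tx":0.008,"ty":0,"tz":0.001,"turn":0}])

```text
time_s: 20.5
tcp_pos: [0.6651, -0.0239, 0.2734]
eef_rot: [180.0, -0.1, 1.2]
contact_force: [0.8, 1.4, 2.2]
gripper_width: 0.0098
gripper_force: 50.0
```

Request:
drive_tool(commands=[{"hand":1,"tx":0,"ty":0,"tz":0,"turn":0},{"hand":1,"tx":0,"ty":0,"tz":0,"turn":0},{"hand":1,"tx":0,"ty":0,"tz":0,"turn":0},{"hand":1,"tx":0,"ty":0,"tz":0,"turn":0}], grip_force=8)

```text
time_s: 20.9
tcp_pos: [0.6648, -0.0242, 0.2732]
eef_rot: [180.0, -0.0, 1.2]
contact_force: [-0.3, -1.0, 4.2]
gripper_width: 0.0105
gripper_force: 8.0
```

Request:
drive_tool(commands=[{"hand":1,"tx":0,"ty":0,"tz":0,"turn":0},{"hand":1,"tx":0,"ty":0,"tz":0,"turn":0},{"hand":1,"tx":0,"ty":0,"tz":0,"turn":0},{"hand":1,"tx":0,"ty":0,"tz":0,"turn":0},{"hand":1,"tx":0,"ty":0,"tz":0,"turn":0},{"hand":1,"tx":0,"ty":0,"tz":0,"turn":0}], grip_force=3)

```text
time_s: 21.5
tcp_pos: [0.6645, -0.024, 0.2725]
eef_rot: [180.0, 0.0, 1.2]
contact_force: [-2.0, -1.4, 1.8]
gripper_width: 0.0102
gripper_force: 3.0
```

```bash
cat > ang.py <<'E'
from h import *
import sys
st=r.get_state();print({k:np.round(st[k],4) for k in('time_s','tcp_pos','contact_force','gripper_width')})
for n,bx in(('scene',(250,180,345,330)),('side',(340,130,450,300))):
    c=cap(n,n+sys.argv[1]+'.png');g=cv2.cvtColor(c['frame'],cv2.COLOR_RGB2HSV);m=cv2.inRange(g,(100,120,40),(130,255,255));k=np.zeros_like(m);k[bx[1]:bx[3],bx[0]:bx[2]]=1
    _,_,s,ce=cv2.connectedComponentsWithStats(m*k);print(n,'blue',[(s[i].tolist(),ce[i].round(1).tolist()) for i in range(1,len(s)) if s[i][4]>10])
    for l in('brass_basket_center','carrier_mouth','switch'):
        print(l,[(round(x['score'],2),np.round(x['extent']).tolist()) for x in r.trace(l,n)][:4])
    print('expect upright foot',proj(c,[.625,-.024,.135]).round(0),'tab',proj(c,[.663,-.024,.287]).round(0),'rim',proj(c,[.625,-.024,.183]).round(0))
E
python3 ang.py A
```

```text
{'time_s': np.float64(21.5), 'tcp_pos': array([ 0.6645, -0.024 ,  0.2725]), 'contact_force': array([-1.9574, -1.4494,  1.835 ]), 'gripper_width': np.float64(0.0102)}
scene blue [([301, 249, 6, 19, 97], [303.5, 257.2]), ([309, 288, 12, 15, 51], [315.2, 296.3]), ([292, 291, 9, 10, 23], [295.3, 295.9])]
brass_basket_center [(0.66, [294.0, 268.0, 323.0, 288.0])]
carrier_mouth [(0.87, [288.0, 247.0, 324.0, 304.0]), (0.67, [399.0, 154.0, 428.0, 223.0]), (0.65, [378.0, 288.0, 418.0, 337.0])]
switch [(0.72, [228.0, 275.0, 240.0, 304.0]), (0.25, [500.0, 249.0, 527.0, 286.0])]
expect upright foot [306. 285.] tab [303. 255.] rim [306. 271.]
side blue [([386, 157, 4, 3, 11], [387.6, 157.9]), ([395, 194, 5, 17, 43], [396.7, 201.3]), ([367, 250, 30, 16, 129], [381.0, 259.4])]
brass_basket_center [(0.8, [365.0, 224.0, 400.0, 248.0])]
carrier_mouth [(0.87, [343.0, 177.0, 377.0, 242.0]), (0.85, [203.0, 187.0, 243.0, 237.0]), (0.65, [368.0, 192.0, 408.0, 267.0])]
switch [(0.69, [366.0, 225.0, 400.0, 250.0]), (0.49, [391.0, 302.0, 402.0, 324.0])]
expect upright foot [376. 253.] tab [401. 200.] rim [378. 238.]
```

The carrier is hanging nearly upright. Opening the fingers slowly and backing straight up.

Request:
drive_tool(commands=[{"hand":0.86,"tx":0,"ty":0,"tz":0,"turn":0},{"hand":0.8,"tx":0,"ty":0,"tz":0,"turn":0},{"hand":0.7,"tx":0,"ty":0,"tz":0,"turn":0},{"hand":0.6,"tx":0,"ty":0,"tz":0,"turn":0},{"hand":0.6,"tx":0,"ty":0,"tz":0,"turn":0},{"hand":0.6,"tx":0,"ty":0,"tz":0.03,"turn":0},{"hand":0.6,"tx":0,"ty":0,"tz":0.07,"turn":0},{"hand":0.6,"tx":0,"ty":0,"tz":0.14,"turn":0},{"hand":0.6,"tx":0,"ty":0,"tz":0.2,"turn":0},{"hand":0.6,"tx":0,"ty":0,"tz":0.2,"turn":0}])

```text
time_s: 22.9
tcp_pos: [0.6664, -0.0244, 0.3993]
eef_rot: [-180.0, -0.5, 1.2]
contact_force: [0.1, -0.3, -0.1]
gripper_width: 0.0351
gripper_force: 0.0
```

```bash
python3 ang.py B
python3 - <<'E'
from h import *
C={n:cap(n) for n in('scene','side')}
P=[]
for n,bx in(('scene',(215,265,255,300)),('side',(380,290,415,330))):
    g=cv2.cvtColor(C[n]['frame'],cv2.COLOR_RGB2HSV);m=cv2.inRange(g,(0,180,60),(6,255,255));k=np.zeros_like(m);k[bx[1]:bx[3],bx[0]:bx[2]]=1
    _,_,s,ce=cv2.connectedComponentsWithStats(m*k);i=1+s[1:,4].argmax();P.append(ray(C[n],ce[i]));print(s[i],ce[i])
print('ball',tri(P))
E
```

```text
{'time_s': np.float64(22.9), 'tcp_pos': array([ 0.6664, -0.0244,  0.3993]), 'contact_force': array([ 0.1093, -0.2722, -0.1371]), 'gripper_width': np.float64(0.0351)}
scene blue [([302, 246, 4, 21, 60], [303.6, 254.6]), ([308, 289, 13, 14, 51], [315.2, 296.3]), ([292, 291, 9, 10, 23], [295.7, 296.3])]
brass_basket_center [(0.75, [288.0, 264.0, 323.0, 287.0])]
carrier_mouth [(0.68, [292.0, 246.0, 323.0, 301.0]), (0.57, [380.0, 288.0, 419.0, 338.0]), (0.57, [399.0, 156.0, 428.0, 222.0])]
switch [(0.67, [230.0, 272.0, 241.0, 304.0])]
expect upright foot [306. 285.] tab [303. 255.] rim [306. 271.]
side blue [([383, 141, 11, 31, 161], [387.7, 156.1]), ([395, 192, 15, 19, 220], [402.0, 200.8]), ([367, 250, 30, 16, 127], [381.0, 259.4])]
brass_basket_center [(0.7, [269.0, 263.0, 298.0, 284.0]), (0.69, [364.0, 223.0, 401.0, 249.0])]
carrier_mouth [(0.73, [202.0, 187.0, 245.0, 238.0]), (0.71, [344.0, 175.0, 376.0, 240.0]), (0.6, [367.0, 194.0, 411.0, 263.0])]
switch [(0.46, [391.0, 303.0, 402.0, 325.0]), (0.22, [342.0, 144.0, 355.0, 187.0])]
expect upright foot [376. 253.] tab [401. 200.] rim [378. 238.]
[229 274  11  12  98] [233.73469388 279.48979592]
[391 301  13  13 126] [397.54761905 306.8015873 ]
ball [ 0.62754561 -0.18065889  0.14950246]
```

The carrier hangs by its loop with the cup upright and still, and the lever ball is at (0.625, -0.181, 0.145). Now the lever: close the fingers and come down on its near side.

Request:
drive_tool(commands=[{"hand":1,"tx":-0.06,"ty":-0.08,"tz":0,"turn":0},{"hand":1,"tx":-0.12,"ty":-0.16,"tz":0,"turn":0},{"hand":1,"tx":-0.175,"ty":-0.24,"tz":0,"turn":0},{"hand":1,"tx":-0.175,"ty":-0.268,"tz":0,"turn":0},{"hand":1,"tx":-0.175,"ty":-0.268,"tz":-0.08,"turn":0},{"hand":1,"tx":-0.175,"ty":-0.268,"tz":-0.16,"turn":0},{"hand":1,"tx":-0.175,"ty":-0.268,"tz":-0.24,"turn":0},{"hand":1,"tx":-0.175,"ty":-0.268,"tz":-0.32,"turn":0},{"hand":1,"tx":-0.175,"ty":-0.268,"tz":-0.36,"turn":0},{"hand":1,"tx":-0.175,"ty":-0.268,"tz":-0.36,"turn":0}])

```text
time_s: 24.4
tcp_pos: [0.5571, -0.1845, 0.1727]
eef_rot: [-179.9, 0.4, 1.1]
contact_force: [0.8, -0.1, -0.7]
gripper_width: 0.0002
gripper_force: 0.0
```

Request:
drive_tool(commands=[{"hand":1,"tx":0,"ty":0,"tz":-0.04,"turn":0},{"hand":1,"tx":0,"ty":0,"tz":-0.068,"turn":0},{"hand":1,"tx":0.03,"ty":0,"tz":-0.068,"turn":0},{"hand":1,"tx":0.06,"ty":0,"tz":-0.068,"turn":0},{"hand":1,"tx":0.085,"ty":0,"tz":-0.068,"turn":0},{"hand":1,"tx":0.105,"ty":0,"tz":-0.068,"turn":0},{"hand":1,"tx":0.125,"ty":0,"tz":-0.068,"turn":0},{"hand":1,"tx":0.145,"ty":0,"tz":-0.068,"turn":0},{"hand":1,"tx":0.165,"ty":0,"tz":-0.068,"turn":0},{"hand":1,"tx":0.18,"ty":0,"tz":-0.068,"turn":0}])

```text
time_s: 25.4
tcp_pos: [0.6653, -0.1848, 0.1354]
eef_rot: [-180.0, 0.4, 1.1]
contact_force: [-27.6, 4.2, 18.7]
gripper_width: 0.0008
gripper_force: 14.1
```

Request:
drive_tool(commands=[{"hand":1,"tx":0.01,"ty":0,"tz":0,"turn":0},{"hand":1,"tx":0.016,"ty":0,"tz":0,"turn":0},{"hand":1,"tx":0.016,"ty":0,"tz":0,"turn":0}])

```text
time_s: 25.7
tcp_pos: [0.6657, -0.1852, 0.1354]
eef_rot: [-179.9, 1.3, 1.1]
contact_force: [-39.3, 5.8, 23.8]
gripper_width: 0.0014
gripper_force: 19.8
```

```bash
cat > ball.py <<'E'
from h import *
st=r.get_state();print({k:np.round(st[k],4) for k in('time_s','tcp_pos','contact_force')})
C={n:cap(n) for n in('scene','side')};P=[]
for n,bx in(('scene',(205,240,265,345)),('side',(370,270,450,340))):
    g=cv2.cvtColor(C[n]['frame'],cv2.COLOR_RGB2HSV);m=cv2.inRange(g,(0,180,60),(6,255,255));k=np.zeros_like(m);k[bx[1]:bx[3],bx[0]:bx[2]]=1
    _,_,s,ce=cv2.connectedComponentsWithStats(m*k)
    if len(s)>1: i=1+s[1:,4].argmax();P.append(ray(C[n],ce[i]));print(n,s[i],ce[i],'at .142',atz(C[n],ce[i],.142).round(3))
    print(' expect on',proj(C[n],[.699,-.18,.142]).round(1))
if len(P)>1: print('ball',tri(P))
E
python3 ball.py
```

```text
{'time_s': np.float64(25.7), 'tcp_pos': array([ 0.6657, -0.1852,  0.1354]), 'contact_force': array([-39.2535,   5.7654,  23.7957])}
scene [226 300  10  11  80] [230.275 305.25 ] at .142 [ 0.689 -0.18   0.142]
 expect on [229.9 309.5]
side [430 307   3   1   3] [431. 307.] at .142 [ 0.696 -0.188  0.142]
 expect on [431.2 303.5]
ball [ 0.69297402 -0.183926    0.1429422 ]
```

The force rose to about 40 N, so the lever is at its stop. Backing off and rising clear.

Request:
drive_tool(commands=[{"hand":1,"tx":-0.04,"ty":0,"tz":0,"turn":0},{"hand":1,"tx":-0.1,"ty":0,"tz":0,"turn":0},{"hand":1,"tx":-0.17,"ty":0,"tz":0,"turn":0},{"hand":1,"tx":-0.2,"ty":0,"tz":0.03,"turn":0},{"hand":1,"tx":-0.2,"ty":-0.02,"tz":0.1,"turn":0},{"hand":1,"tx":-0.2,"ty":-0.05,"tz":0.18,"turn":0},{"hand":1,"tx":-0.2,"ty":-0.05,"tz":0.26,"turn":0},{"hand":1,"tx":-0.2,"ty":-0.05,"tz":0.3,"turn":0},{"hand":1,"tx":-0.2,"ty":-0.05,"tz":0.3,"turn":0},{"hand":1,"tx":-0.2,"ty":-0.05,"tz":0.3,"turn":0}])

```text
time_s: 26.8
tcp_pos: [0.5577, -0.2147, 0.3164]
eef_rot: [-180.0, -0.1, 1.1]
contact_force: [0.1, -0.2, -1.4]
gripper_width: 0.0004
gripper_force: 0.0
```

```bash
python3 ball.py; python3 ang.py C | grep -v switch
python3 - <<'E'
from h import *
for n in('scene','side'):
    c=cap(n)
    for l in('steel_basket_center',): print(n,l,[(round(x['score'],2),np.round(x['extent']).tolist()) for x in r.trace(l,n)][:2])
    for a in(.8,.9,1.0): 
        t=a-.5;print(a,proj(c,[.660+.08*np.sin(t),-.18,.072+.08*np.cos(t)]).round(1))
E
```

```text
{'time_s': np.float64(26.8), 'tcp_pos': array([ 0.5577, -0.2147,  0.3164]), 'contact_force': array([ 0.1246, -0.2232, -1.4446])}
scene [226 299  11  12  99] [230.67676768 304.46464646] at .142 [ 0.687 -0.18   0.142]
 expect on [229.9 309.5]
side [420 298  13  13 129] [425.96124031 304.29457364] at .142 [ 0.688 -0.18   0.142]
 expect on [431.2 303.5]
ball [ 0.68748406 -0.18010595  0.14286292]
{'time_s': np.float64(26.9), 'tcp_pos': array([ 0.557 , -0.2145,  0.3147]), 'contact_force': array([-0.236 , -0.2464,  0.8824]), 'gripper_width': np.float64(0.0005)}
scene blue [([302, 246, 4, 21, 61], [303.6, 254.7]), ([309, 289, 12, 14, 49], [315.3, 296.3]), ([292, 291, 9, 10, 23], [295.7, 296.3])]
brass_basket_center [(0.6, [290.0, 270.0, 320.0, 289.0])]
carrier_mouth [(0.96, [401.0, 155.0, 428.0, 219.0]), (0.79, [290.0, 249.0, 324.0, 301.0]), (0.56, [379.0, 292.0, 420.0, 340.0]), (0.3, [474.0, 301.0, 500.0, 346.0])]
expect upright foot [306. 285.] tab [303. 255.] rim [306. 271.]
side blue []
brass_basket_center []
carrier_mouth [(0.84, [204.0, 186.0, 243.0, 240.0]), (0.53, [339.0, 214.0, 360.0, 240.0]), (0.39, [408.0, 214.0, 408.0, 232.0])]
expect upright foot [376. 253.] tab [401. 200.] rim [378. 238.]
scene steel_basket_center [(0.7, [188.0, 208.0, 214.0, 237.0]), (0.27, [472.0, 299.0, 499.0, 348.0])]
0.8 [230.5 301.6]
0.9 [230.1 305.3]
1.0 [229.9 309.1]
side steel_basket_center [(0.34, [213.0, 168.0, 239.0, 190.0]), (0.18, [358.0, 264.0, 448.0, 368.0])]
0.8 [424.4 302.7]
0.9 [427.7 303. ]
1.0 [430.9 303.5]
```

By position the lever is only about 0.8 rad over. I'll measure it with the three cameras together and locate the pivot from the boss in the first picture.

Run:
```python
from h import *
st,w,T=wcap('w12.png');s=cap('scene','sD.png');d=cap('side','dD.png')
rs=[];
for n,c,M,p in(('w',w,T,proj(w,[.69,-.18,.142],T)),('s',s,None,proj(s,[.69,-.18,.142])),('d',d,None,proj(d,[.69,-.18,.142]))):
    g=cv2.cvtColor(c['frame'],cv2.COLOR_RGB2HSV);m=cv2.inRange(g,(0,180,60),(6,255,255))|cv2.inRange(g,(176,180,60),(180,255,255));_,_,S,ce=cv2.connectedComponentsWithStats(m)
    i=min((j for j in range(1,len(S)) if S[j,4]>40),key=lambda j:np.hypot(*(ce[j]-p)));b=S[i];uv=(b[0]+b[2]/2-.5,b[1]+b[3]/2-.5);print(n,b,ce[i].round(1),p.round(1),'z.145:',atz(c,uv,.145,M).round(4));rs.append(ray(c,uv,M))
print('tri all',tri(rs).round(4),'sd',tri(rs[1:]).round(4))
print('pivot from scene boss',atz(s,(236,308),.072).round(4))
# wrist profile along the lever: low-saturation rod between ball and boss
for x in (.66,.68,.70): print(x,proj(w,[x,-.18,.072],T).round(0),proj(w,[x,-.18,.11],T).round(0))
g=cv2.cvtColor(w['frame'],cv2.COLOR_RGB2GRAY);p=proj(w,[.675,-.18,.1],T).astype(int)
print(p)
for y in range(max(0,p[1]-60),p[1]+70,5): print(y,' '.join('%3d'%g[y,x] for x in range(p[0]-54,p[0]+55,4)))
```

```text
w [274  53  28  31 686] [287.2  67.8] [288.9  63.9] z.145: [ 0.6863 -0.1791  0.145 ]
s [226 299  10  12 101] [230.8 304.7] [230.4 305.9] z.145: [ 0.6886 -0.1797  0.145 ]
d [420 298  13  13 129] [426.  304.3] [426.9 304.2] z.145: [ 0.6872 -0.1813  0.145 ]
tri all [ 0.6873 -0.1797  0.1431] sd [ 0.6877 -0.1801  0.1435]
pivot from scene boss [ 0.6493 -0.181   0.072 ]
0.66 [295. 107.] [292. 104.]
0.68 [295.  87.] [292.  82.]
0.7 [295.  66.] [292.  59.]
[293  88]
28 115 118 117 118 118 122 103  79  80  80  80  78  81  82 114 108  84  83  81  82  80  87 119 129 128 129 128 127
33  67  79  74  70  87  73  75  76  76  76  76  77  79  83  77  79  80  80  80  79 115 105  85 107 104 123 107 103
38  83  84  79  83  98  85  76  74  88  73  72  71  89  91  91  87  88  88  88  86  87  84  82  82  80  80  75  71
43  95  94 149 152  98 101 148 148 124  95 124 146 145 145 147 144 144 147 146 146 146 146 147 145 145 134  94  86
48 148 148 137  97 105 152 148 149 126  96 124 151 148 145 143 144 146 148 146 145 144 144 146 144 145  91  93  83
53  95 121  93  97 152 152 149 149 124  95  90  71  66  65 130 
[... 1662 characters left out ...]
  77
128 153 153 154 154 152 155 155 158 126  35  35  64  65  67  65  66  66  65  34  31  90  94  93 121 145 144 141  78
133 155 155 155 153 153 153 153 154 140  33  35  33  36  35  34  32  34  33  34  30  91  93  92 126 146 143 139  74
138 154 155 154 155 152 156 151 145 144  33  34  36  35  34  36  36  35  34  34  30  93  93  95 126 146 147 137  73
143 152 154 153 154 154 153 142 142 142  33  36  36  36  37  37  33  35  36  34  30  93  94 100 150 147 146 140  71
148 153 153 154 153 155 152 142 140 141  31  36  34  36  36  35  36  35  35  34  29  96 148 147 148 147 147 140  71
153 152 153 151 154 155 153 145 144 144 146 144 146 143 142 141 143 141 143 140 141 150 149 149 148 148 150 140  76
```

The wrist and scene views both put the pivot at x = 0.649. The ball at (0.687, 0.143) is therefore 0.5 rad past upright, which is fully on and fits the hard stop I felt. The carrier and the grey basket show the same pixels in the scene view as before, and the arm is clear. Handing in.

```bash
python3 -c "
from plant import r
print(r.close_job())"
```

```text
the job is handed in; nothing more can be done
None
```

The job is handed in: the brass basket rests loosely in the carrier's cup, the carrier hangs by its loop on the hook, and the lever is over at its on stop, done in that order in about 27 s of the 61 s allowed; the hand-in gave no verdict.

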